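# Put the single-cup coffee filter together on its cup

### The job

The washed steel coffee filter is to be set up again, ready for the next cup: stand the white cup upright in the middle of its saucer, then set the filter on the cup's mouth, then put the press with its disc down into the filter, and last close the filter with its lid, one piece at a time in that order. Each piece must sit fully down and level on the one below, and the salt shaker, teaspoon, garlic and mustard jar must stay where they are.

Things in the scene. Friction and masses are not known exactly. Their poses are not given: they have to be found in the camera images.
- saucer_well (a point): White round saucer, 130 mm across and 14 mm high, fixed to the worktop, mouth up. The point is the centre of the flat floor of its well, 5 mm above the worktop; the flat floor is 60 mm across, and from it the saucer's side slopes up and outward. z points up.
- cup_grip (a point): White cup without handle, mouth up: 66 mm across, 75 mm high, mouth 59 mm inside, narrowing below 28 mm to a foot 52 mm across. Point: on its axis 50 mm above the foot, grip height from outside; z up. Seated in the saucer, the point is 50 mm above the saucer's point.
- filter_grip (a point): Steel coffee filter, upright: foot 50 mm across, 6 mm high; on it a drip plate 90 mm across, edge turned up to z 11.5 mm; on that an open chamber 64 mm outside, 58 inside, floor at z 9, rim at z 48 mm. Point: on the axis at z 36 mm, grip height outside the chamber; z up. Seated, the foot hangs in the cup's mouth (4.5 mm play), the plate lies on its rim, the point is 55 mm above the cup's.
- press_knob (a point): Steel press: perforated disc 50 mm across, 4 mm thick, lying on the worktop, upright stem with a knob 14 mm across; 56 mm high, the knob its top 16 mm. Point: on the axis in the knob, 49 mm above the underside; z up. Seated, the disc lies on the chamber's floor (4 mm play), the point is 22 mm above the filter's and the knob ends 17 mm above the chamber's rim.
- lid_knob (a point): Steel domed lid, mouth down, 77 mm across, 60 mm high; skirt 72 mm inside, 8 mm deep, then a ledge; dome's flat top at 32 mm; upright black knob 16 mm across, thick from 44 to 60 mm. Point: on the axis in the knob, 54 mm above the underside; z up. Seated, the skirt is round the chamber (4 mm play), the ledge on its rim, the point 58 mm above the filter's.
- salt_mid (a point): Salt shaker, 44 mm across, 90 mm high, standing; its centre. To be left alone.
- spoon_mid (a point): Teaspoon lying flat, 132 mm long along its x axis, 28 mm wide, 11 mm high; its centre, 5 mm above the worktop. To be left alone.
- garlic_mid (a point): Garlic bulb, 56 mm across and 56 mm high; its centre. To be left alone.
- mustard_mid (a point): Mustard jar with a red lid, 62 mm across, 90 mm high, standing; its centre. To be left alone.
There are look-alikes about, which are no part of the job. What is shaped like the part that bears filter_grip but pink or yellow is not meant. Leave any turquoise look-alike of the part that bears cup_grip alone.

How it is judged:
On the way, in this order (a step that is already met when the one before it is completed fails the run):
1. the cup stands upright in the saucer's well (horizontal distance between cup_grip and saucer_well below 0.01 m and angle between cup_grip's own z axis and vertical below 0.08 rad and z of cup_grip in the frame of saucer_well between 0.047 and 0.053 m), for 0.2 s.
2. the filter sits level on the cup's mouth (horizontal distance between filter_grip and cup_grip below 0.008 m and angle between filter_grip's own z axis and vertical below 0.08 rad and z of filter_grip in the frame of cup_grip between 0.052 and 0.058 m), for 0.2 s.
3. the press lies down on the floor of the filter's chamber (horizontal distance between press_knob and filter_grip below 0.008 m and angle between press_knob's own z axis and vertical below 0.08 rad and z of press_knob in the frame of filter_grip between 0.019 and 0.025 m), for 0.2 s.
4. the lid is fully down on the filter's chamber (horizontal distance between lid_knob and filter_grip below 0.008 m and angle between lid_knob's own z axis and vertical below 0.08 rad and z of lid_knob in the frame of filter_grip between 0.055 and 0.061 m), for 0.2 s.
At the end, for the whole second after the job is handed in: Cup upright in the saucer within 10 mm of its centre; filter on the cup, press on the filter's inner floor, lid on the filter's rim, each within 8 mm of the axis of what carries it, 3 mm of its seated height and 0.08 rad of upright; all at rest (all of step 1 and all of step 2 and all of step 3 and all of step 4 and linear speed of each of cup, filter, press, lid below 0.02 m/s); the robot touches nothing.
It fails at once if the salt shaker is moved by more than 30 mm (distance of salt_mid from where it was at the start of the episode above 0.03 m).
It fails at once if the teaspoon is moved by more than 30 mm (distance of spoon_mid from where it was at the start of the episode above 0.03 m).
It fails at once if the garlic bulb is moved by more than 30 mm (distance of garlic_mid from where it was at the start of the episode above 0.03 m).
It fails at once if the mustard jar is moved by more than 30 mm (distance of mustard_mid from where it was at the start of the episode above 0.03 m).
It also fails if it takes over 96 s, if anything falls off the work surface, if the arm or the gripper's body presses on something with over 40 N, if the wrist force passes 120 N, or if a joint passes its speed limit or range.

### The arm

A 6-joint arm with a two-finger parallel gripper is mounted at the origin on a cart in front of the work surface, level with it; the furniture and walls round the work are solid. World frame = base frame: x ahead of the robot, y to its left, z up, the work surface at z = 0. Lengths are in m, angles in rad, forces in N, time in s.
With the tool pointing down it reaches from about 0.375 to 0.975 m from the base axis. Payload 3.8 kg.
Tool frame: the origin (TCP) lies at the very end of the fingers, on their centre line; the grasp point (between the pads) lies 19 mm behind it (bot.pinch_z is the distance from the TCP to the grasp point, in m); x points along the fingers, y is the direction in which the jaws open and shut, and the axes are right-handed (so a half turn about x gives the same grasp; the last joint's range is limited). The gripper opens to 85 mm and grips with 20 to 120 N. Pads are 22 mm wide; open, the fingers measure 114 mm over their backs; the gripper's body (76 mm by 85 mm) begins 54 mm behind the grasp point. The pads swing forward as they close: fully open they stand 13 mm farther back than shut.
Start: joints at [1.218, 0.264, 1.604, -0, 1.274, -0.037], TCP at [0.21, 0.642, 0.231] pointing down, gripper open.
Joint ranges: [-2.63, 2.63], [-0.94, 2.18], [0.31, 2.57], [-1.31, 4.45], [0, 2.66], [-2.55, 2.55]. Speed limits (rad/s): [2.57, 2.57, 3.14, 3.14, 3.14, 3.14].

### API

Orientations are given as a rotation vector (axis times angle).
In Python, from workcell import monitor, imaging, finish_job, bot gives the robot as it stands.
- The arm moves only by the tool jog_arm, never from a script. Its argument "rows" is a list of rows, each a list of 7 numbers: the shift along the tool's x, y, z in m, then the turn, a rotation vector about the tool's x, y, z in rad, then the opening in per cent of the stroke, from 0 (shut) to 100 (fully open). A call has 1 to 20 rows; each row is the pose to reach, as a shift and turn from the pose measured when the call began, along the tool's axes at that moment; what a row does not reach only later rows make up. A row lasts 1/10 s, in which the tool goes at most 50 mm and 8.59 degrees, less where a joint would pass 70% of its speed; a pose out of reach is approached as far as the arm can. A call with a gripper value outside its range is refused whole. The fingers move at their own pace and stop on an object; "force" is the grip in N (left out, the last holds). Time passes only in rows, so rows that repeat a pose let the fingers close. It gives the time, the measured TCP pose, the force and the opening at its end, in the units of the state.
- monitor.read_state(): the state, without advancing time (a new reading comes with each control period).
- imaging.read_camera(name): name is "side" or "top" or "wrist"; returns the picture (480x640x3 uint8, blue, green, red); there is no depth.
- imaging.camera_params(name): a dict with "fx", "fy", "cx", "cy" (pixels), "T" (4x4, takes a point from camera to world coordinates); the wrist camera has in their place "T_tool_cam" (4x4, takes a point from camera to tool coordinates, whose origin is the TCP and whose axes are the tool frame's). Camera axes: x right, y down, z forward; pixel columns grow to the right and rows downward; lengths in m; the calibration is good to about 2 mm. A picture is of the moment at which its call begins: read the wrist's pose just before it. camera_params takes no time and is no camera call.
- finish_job(): hands the job in, once; it reports no verdict.
The state is a dict: "time": time; "q": joint angles; "joint_vel": joint speeds; "joint_torque": joint torques, N m; "tool_pos": TCP position; "tcp_rot": TCP orientation; "wrist_force": force on the tool from outside, world axes, zero at the start; "torque": the same for the moment, N m; "width": opening from 0.0 (shut) to 1.0 (fully open).
Only numpy, scipy, OpenCV 4.12 (cv2) and the standard library are available. Lean on these libraries where they do the work, as an engineer would, in place of code of your own. Each camera call takes 0.05 s, during which the arm holds its last target. There are 200 camera calls.

## Working session

There is one attempt and no reset: what is moved stays moved. The work goes in short steps, Python scripts to look and compute and a tool call to move; the robot and the scene stay as the last step left them, time stands still between calls to the robot, and variables do not carry over. Pictures are saved under pics/ and viewed, about 12 in all and at most 16, crops included, and the job is handed in when it is done.

Besides the shell and the picture viewer there is one more tool, called after ">>>" as name([rows], argument=value, ...), one row to a line, values as JSON. jog_arm: Moves the arm, as the interface text tells. Its arguments: {"type":"object","properties":{"rows":{"type":"array","items":{"type":"array","items":{"type":"number"}}},"force":{"type":"number"}},"required":["rows"]}

```bash
mkdir -p pics; python3 - <<'E'
from workcell import monitor, imaging, bot
import cv2
s=monitor.read_state(); print(s)
for n in ["top","side","wrist"]:
    im=imaging.read_camera(n); cv2.imwrite(f"pics/{n}0.png",im); p=imaging.camera_params(n); print(n,p)
E
```

```text
{'time': 0.0, 'q': array([ 1.21810125e+00,  2.64757861e-01,  1.60535207e+00,  1.48417248e-05,
        1.27368012e+00, -3.68906145e-02]), 'joint_vel': array([ 0.00111659,  0.00042223,  0.00065572,  0.00075018,  0.00271705,
       -0.00024296]), 'joint_torque': array([ 6.07675920e-04, -5.15103757e+01, -3.67319155e+01, -5.98695647e-05,
        1.27740187e-02, -6.94304518e-06]), 'tool_pos': array([0.20938706, 0.64095283, 0.22997068]), 'tcp_rot': array([ 0.24616726,  1.55698843, -0.24956109]), 'wrist_force': array([-0.29358164,  1.18481984,  0.62997795]), 'torque': array([ 0.01888918, -0.02713191, -0.01487417]), 'width': 0.9967771947899492}
top {'fx': 540.3744251412016, 'fy': 540.3744251412016, 'cx': 319.897590916567, 'cy': 237.0094107168897, 'T': array([[ 0.3758175 , -0.78164094,  0.49779379, -0.36575167],
       [-0.92663907, -0.32280586,  0.19270811, -0.26344239],
       [ 0.0100622 , -0.53369825, -0.84561512,  1.4828801 ],
       [ 0.        ,  0.        ,  0.        ,  1.        ]])}
side {'fx': 597.631642341862, 'fy': 597.631642341862, 'cx': 312.99597280772065, 'cy': 235.7556671695546, 'T': array([[-9.99934950e-01, -9.51988877e-03, -6.28239372e-03,
         4.69704011e-01],
       [ 6.27303954e-04,  5.04063543e-01, -8.63666342e-01,
         1.47192988e+00],
       [ 1.13887332e-02, -8.63614101e-01, -5.04024782e-01,
         8.91786847e-01],
       [ 0.00000000e+00,  0.00000000e+00,  0.00000000e+00,
         1.00000000e+00]])}
wrist {'fx': 349.3904138004663, 'fy': 349.3904138004663, 'cx': 317.7794574892405, 'cy': 237.74600462497355, 'T_tool_cam': array([[-1.10010385e-03, -2.68699166e-01,  9.63223519e-01,
        -1.42664803e-01],
       [ 9.99999378e-01, -1.18598164e-04,  1.10902186e-03,
         1.90256760e-04],
       [-1.83756707e-04,  9.63224140e-01,  2.68699130e-01,
        -6.74644037e-02],
       [ 0.00000000e+00,  0.00000000e+00,  0.00000000e+00,
         1.00000000e+00]])}
```

View pics/top0.png

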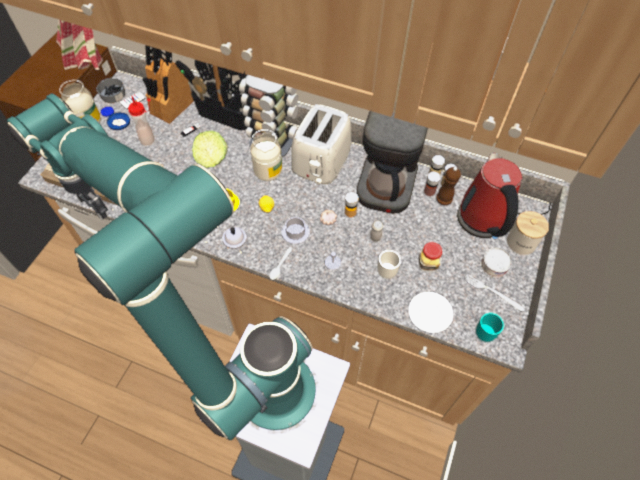

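View pics/side0.png

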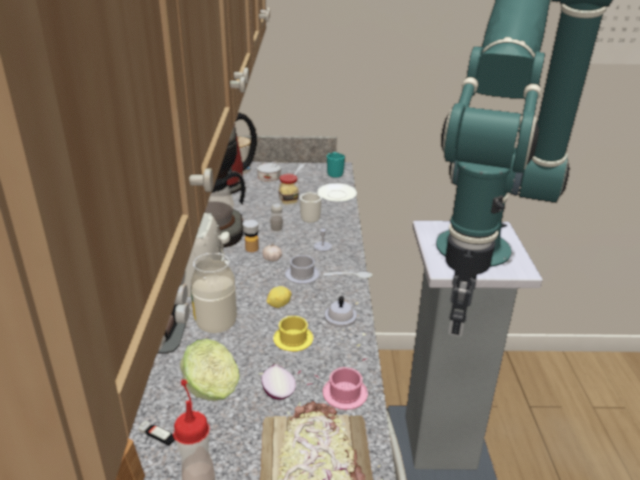

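The top view shows these pieces, with what each could be confused with:
- **Cup:** white at (389,263). Look-alikes are the turquoise cup at (490,327) and the white bowl at (496,262).
- **Filter:** steel at (295,230). Look-alikes are the yellow one at (230,200) and, in the side view, the pink one at (345,385).
- **Other pieces:** lid at (234,237), press at (333,262), saucer at (431,312).

I'll check the choice in one enlarged crop.

```bash
python3 - <<'E'
import cv2,numpy as np
a=cv2.imread("pics/top0.png")[180:345,210:460]; a=cv2.resize(a,None,fx=3.2,fy=3.2,interpolation=cv2.INTER_CUBIC)
a=a[:, :800]
cv2.imwrite("pics/c1.png",a)
b=cv2.imread("pics/side0.png")[150:340,220:390]; b=cv2.resize(b,None,fx=3.1,fy=3.1,interpolation=cv2.INTER_CUBIC)
cv2.imwrite("pics/c2.png",b)
E
```

```text
(no output)
```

View pics/c1.png

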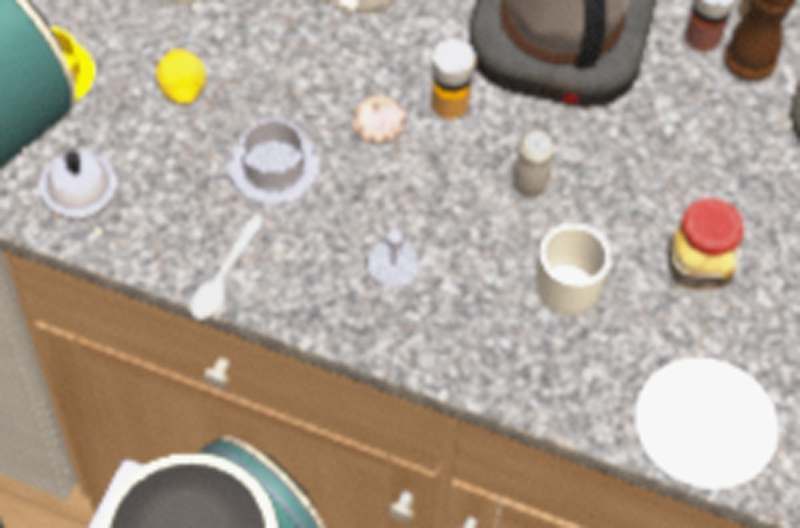

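View pics/c2.png

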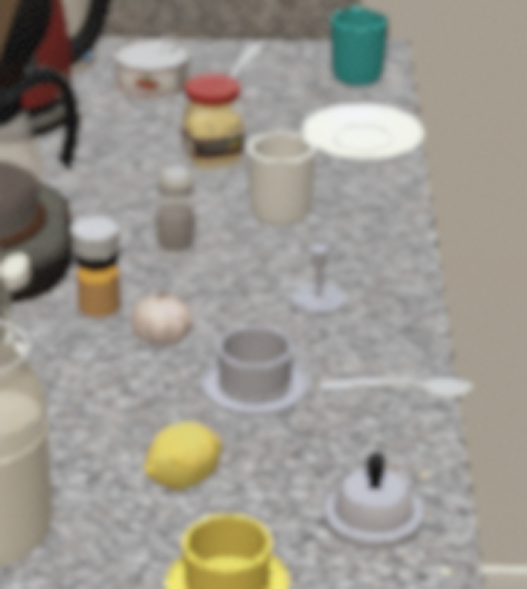

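```bash
cat > h.py <<'E'
from workcell import monitor, imaging, bot
import numpy as np, cv2
from scipy.spatial.transform import Rotation as R
def hit(p,T,u,v,z):
    d=T[:3,:3]@np.array([(u-p["cx"])/p["fx"],(v-p["cy"])/p["fy"],1]); o=T[:3,3]
    return o+d*(z-o[2])/d[2]
def proj(p,T,P):
    c=T[:3,:3].T@(np.atleast_2d(P)-T[:3,3]).T
    return np.c_[c[0]/c[2]*p["fx"]+p["cx"],c[1]/c[2]*p["fy"]+p["cy"]]
def tcpT(s):
    T=np.eye(4);T[:3,:3]=R.from_rotvec(s["tcp_rot"]).as_matrix();T[:3,3]=s["tool_pos"];return T
def wristT(s): return tcpT(s)@imaging.camera_params("wrist")["T_tool_cam"]
def go(pos,yaw=None,s=None):
    """shift/turn in tool axes to reach pos with tool straight down, jaw axis y at world yaw"""
    s=s or monitor.read_state(); T=tcpT(s)
    x=np.array([0,0,-1.]); 
    if yaw is None: y=T[:3,1]*[1,1,0]; y/=np.linalg.norm(y)
    else: y=np.array([np.cos(yaw),np.sin(yaw),0])
    G=np.c_[x,y,np.cross(x,y)]
    d=T[:3,:3].T@(np.array(pos)-T[:3,3]); r=R.from_matrix(T[:3,:3].T@G).as_rotvec()
    print("shift",d.round(4),"turn",r.round(4),"yaw now",np.arctan2(T[1,1],T[0,1]).round(3))
E
python3 - <<'E'
from h import *
t=imaging.camera_params("top");s=imaging.camera_params("side")
F=[("cup",.075,(575,252),(281,147)),("saucer",.014,(707,422),(363,130)),("filt",.048,(274,138),(256,347)),("pressk",.056,(395,234),(319,247)),("pressd",.004,(394,262),(319,297)),("lidk",.06,(72,154),(376,456)),("lids",.003,(78,184),(375,508)),
("salt",.09,(538,142),(177,175)),("garlic",.028,(379,120),(161,318)),("must",.09,(713,225),(212,88)),("spoon",.005,(232,268),(397,385)),("orange",.09,(455,52),(97,228))]
for n,z,a,b in F:
    a=(np.array(a)+.5)/3.2-.5+[210,180]; b=(np.array(b)+.5)/3.1-.5+[220,150]
    print(n,hit(t,t["T"],*a,z).round(4),hit(s,s["T"],*b,z).round(4))
T=tcpT(monitor.read_state()); print(T.round(3))
E
```

```text
cup [ 0.4723 -0.1645  0.075 ] [ 0.4676 -0.1615  0.075 ]
saucer [ 0.3822 -0.3301  0.014 ] [ 0.3792 -0.3263  0.014 ]
filt [0.4987 0.1564 0.048 ] [0.4873 0.1602 0.048 ]
pressk [0.4367 0.0028 0.056 ] [0.4322 0.0033 0.056 ]
pressd [0.4357 0.0018 0.004 ] [0.4312 0.0054 0.004 ]
lidk [0.3984 0.3285 0.06  ] [0.3937 0.3301 0.06  ]
lids [0.399  0.3301 0.003 ] [0.3921 0.3203 0.003 ]
salt [ 0.5668 -0.094   0.09  ] [ 0.5649 -0.0708  0.09  ]
garlic [0.5718 0.0722 0.028 ] [0.5722 0.0834 0.028 ]
must [ 0.5408 -0.2766  0.09  ] [ 0.539  -0.2652  0.09  ]
spoon [0.3684 0.1459 0.005 ] [0.3665 0.1515 0.005 ]
orange [0.6376 0.0179 0.09  ] [0.6306 0.0327 0.09  ]
[[-0.001  0.311  0.951  0.209]
 [-0.002  0.951 -0.311  0.641]
 [-1.    -0.002 -0.     0.23 ]
 [ 0.     0.     0.     1.   ]]
```

```bash
python3 - <<'E'
from h import *
go([.470,-.163,.24])
E
```

```text
shift [-0.0086 -0.6834  0.4974] turn [-0.     -0.0001  0.0019] yaw now 1.255
```

>>> jog_arm([
  [-0.01, -0.683, 0.497, 0, 0, 0, 100],
  [-0.01, -0.683, 0.497, 0, 0, 0, 100],
  [-0.01, -0.683, 0.497, 0, 0, 0, 100],
  [-0.01, -0.683, 0.497, 0, 0, 0, 100],
  [-0.01, -0.683, 0.497, 0, 0, 0, 100],
  [-0.01, -0.683, 0.497, 0, 0, 0, 100],
  [-0.01, -0.683, 0.497, 0, 0, 0, 100],
  [-0.01, -0.683, 0.497, 0, 0, 0, 100],
  [-0.01, -0.683, 0.497, 0, 0, 0, 100],
  [-0.01, -0.683, 0.497, 0, 0, 0, 100],
  [-0.01, -0.683, 0.497, 0, 0, 0, 100],
  [-0.01, -0.683, 0.497, 0, 0, 0, 100],
  [-0.01, -0.683, 0.497, 0, 0, 0, 100],
  [-0.01, -0.683, 0.497, 0, 0, 0, 100],
  [-0.01, -0.683, 0.497, 0, 0, 0, 100],
  [-0.01, -0.683, 0.497, 0, 0, 0, 100],
  [-0.01, -0.683, 0.497, 0, 0, 0, 100],
  [-0.01, -0.683, 0.497, 0, 0, 0, 100],
  [-0.01, -0.683, 0.497, 0, 0, 0, 100],
  [-0.01, -0.683, 0.497, 0, 0, 0, 100],
], force=30)

```text
time: 2.15
tool_pos: [0.4691, -0.1616, 0.2409]
tcp_rot: [0.247, 1.558, -0.248]
wrist_force: [0.3, 0.6, 0.9]
width: 1.001
```

```bash
python3 - <<'E'
from h import *
s=monitor.read_state(); im=imaging.read_camera("wrist"); cv2.imwrite("pics/w1.png",im); print(s["time"],s["tool_pos"],s["tcp_rot"])
np.save("s1.npy",s,allow_pickle=True)
E
```

```text
2.15 [ 0.46913835 -0.16160389  0.24093656] [ 0.24686838  1.55811525 -0.24848212]
```

View pics/w1.png

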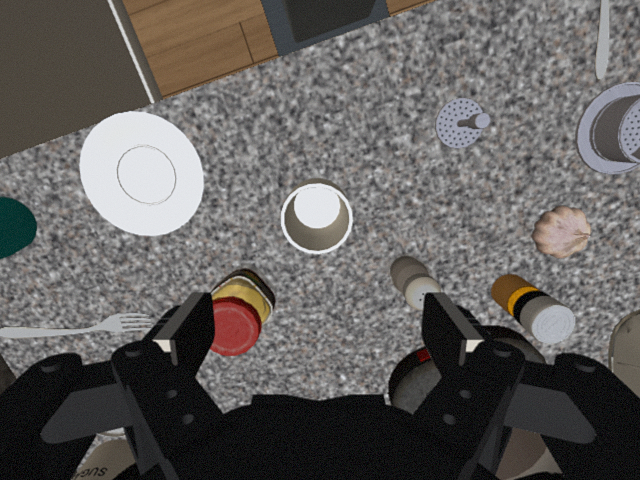

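The wrist view shows the white cup's mouth at (316,218), the saucer's well ring at (146,175), the press disc at (460,122) and part of the filter at (610,130). I'll fit circles of known size and height to refine these positions.

```bash
cat >> h.py <<'E'
def circ(im,p,T,x0,y0,z,r,span=.012,step=.0005):
    """best centre of a horizontal circle of radius r at height z: mean |radial image gradient|"""
    g=cv2.GaussianBlur(cv2.cvtColor(im,cv2.COLOR_BGR2GRAY).astype(np.float32),(0,0),1.0)
    gx=cv2.Sobel(g,cv2.CV_32F,1,0);gy=cv2.Sobel(g,cv2.CV_32F,0,1)
    a=np.linspace(0,2*np.pi,120,endpoint=False); best=(-1,)
    for dx in np.arange(-span,span+1e-9,step):
        for dy in np.arange(-span,span+1e-9,step):
            c=np.array([x0+dx,y0+dy,z]); P=c+np.c_[r*np.cos(a),r*np.sin(a),0*a]
            q=proj(p,T,P).astype(np.float32); n=q-q.mean(0); n/=np.linalg.norm(n,axis=1)[:,None]
            X=cv2.remap(gx,q[:,:1],q[:,1:],1)[:,0];Y=cv2.remap(gy,q[:,:1],q[:,1:],1)[:,0]
            sc=np.mean(np.minimum(np.abs(X*n[:,0]+Y*n[:,1]),150))
            if sc>best[0]: best=(sc,c[0].round(4),c[1].round(4))
    return best
E
python3 - <<'E'
from h import *
s=np.load("s1.npy",allow_pickle=True).item(); im=cv2.imread("pics/w1.png"); p=imaging.camera_params("wrist"); T=wristT(s)
def h(n,u,v,z,r):
    P=hit(p,T,u,v,z); print(n,P.round(4),circ(im,p,T,P[0],P[1],z,r))
h("cup out",316.5,218,.075,.033);h("cup in",316.5,218,.075,.0295)
h("saucer",142,174,.014,.065);h("well",146,175,.005,.030)
h("press",460,122,.004,.025); h("knob",482,121,.056,.007)
go([.47,-.163,.028])
E
```

```text
cup out [ 0.4688 -0.1624  0.075 ] (np.float32(150.0), np.float64(0.4698), np.float64(-0.1629))
cup in [ 0.4688 -0.1624  0.075 ] (np.float32(133.8836), np.float64(0.4683), np.float64(-0.1624))
saucer [ 0.3801 -0.3255  0.014 ] (np.float32(149.92441), np.float64(0.3816), np.float64(-0.327))
well [ 0.3818 -0.3264  0.005 ] (np.float32(63.46307), np.float64(0.3823), np.float64(-0.3264))
press [0.4331 0.005  0.004 ] (np.float32(78.95724), np.float64(0.4341), np.float64(0.005))
knob [0.4345 0.0039 0.056 ] (np.float32(103.55922), np.float64(0.4335), np.float64(0.0039))
shift [ 0.2131 -0.0011  0.0014] turn [-0.     -0.0009  0.0014] yaw now 1.256
```

>>> jog_arm([
  [0.05, -0.001, 0.0007, 0, 0, 0, 100],
  [0.1, -0.001, 0.0007, 0, 0, 0, 100],
  [0.15, -0.001, 0.0007, 0, 0, 0, 100],
  [0.18, -0.001, 0.0007, 0, 0, 0, 100],
  [0.2, -0.001, 0.0007, 0, 0, 0, 100],
  [0.213, -0.001, 0.0007, 0, 0, 0, 100],
  [0.213, -0.001, 0.0007, 0, 0, 0, 100],
  [0.213, -0.001, 0.0007, 0, 0, 0, 100],
  [0.213, -0.001, 0.0007, 0, 0, 0, 50],
  [0.213, -0.001, 0.0007, 0, 0, 0, 50],
  [0.213, -0.001, 0.0007, 0, 0, 0, 50],
  [0.213, -0.001, 0.0007, 0, 0, 0, 50],
  [0.213, -0.001, 0.0007, 0, 0, 0, 50],
  [0.213, -0.001, 0.0007, 0, 0, 0, 50],
  [0.213, -0.001, 0.0007, 0, 0, 0, 50],
  [0.213, -0.001, 0.0007, 0, 0, 0, 50],
], force=30)

```text
time: 3.8
tool_pos: [0.4709, -0.1632, 0.0301]
tcp_rot: [0.246, 1.554, -0.248]
wrist_force: [-0.2, 0.8, 6.6]
width: 0.779
```

```bash
python3 - <<'E'
from h import *
go([.4693,-.1627,.13])
go([.382,-.3265,.13])
E
```

```text
shift [-0.0999 -0.0002 -0.0014] turn [0.     0.0024 0.0012] yaw now 1.256
shift [-0.0997 -0.183  -0.0337] turn [0.     0.0024 0.0012] yaw now 1.256
```

>>> jog_arm([
  [-0.02, 0, 0, 0, 0, 0, 50],
  [-0.05, 0, 0, 0, 0, 0, 50],
  [-0.08, 0, 0, 0, 0, 0, 50],
  [-0.08, -0.03, -0.005, 0, 0, 0, 50],
  [-0.08, -0.07, -0.012, 0, 0, 0, 50],
  [-0.08, -0.11, -0.02, 0, 0, 0, 50],
  [-0.08, -0.15, -0.027, 0, 0, 0, 50],
  [-0.08, -0.175, -0.031, 0, 0, 0, 50],
  [-0.08, -0.183, -0.0323, 0, 0.002, 0.001, 50],
  [-0.08, -0.183, -0.0323, 0, 0.002, 0.001, 50],
  [-0.08, -0.183, -0.0323, 0, 0.002, 0.001, 50],
  [-0.06, -0.183, -0.0323, 0, 0.002, 0.001, 50],
  [-0.04, -0.183, -0.0323, 0, 0.002, 0.001, 50],
  [-0.025, -0.183, -0.0323, 0, 0.002, 0.001, 50],
  [-0.015, -0.183, -0.0323, 0, 0.002, 0.001, 50],
  [-0.015, -0.183, -0.0323, 0, 0.002, 0.001, 50],
  [-0.015, -0.183, -0.0323, 0, 0.002, 0.001, 50],
])

```text
time: 5.5
tool_pos: [0.384, -0.3267, 0.0455]
tcp_rot: [0.246, 1.556, -0.247]
wrist_force: [0.4, 0.6, -1.8]
width: 0.778
```

```bash
python3 - <<'E'
from h import *
s=monitor.read_state(); print(s["wrist_force"],s["width"])
go([.382,-.3265,.035])
E
```

```text
[ 0.42803801  0.60701948 -1.76460754] 0.7778288441232638
shift [ 0.0105 -0.0004 -0.002 ] turn [0.     0.0006 0.0002] yaw now 1.257
```

>>> jog_arm([
  [0.004, 0, -0.0005, 0, 0, 0, 50],
  [0.007, 0, -0.0005, 0, 0, 0, 50],
  [0.009, 0, -0.0005, 0, 0, 0, 50],
  [0.01, 0, -0.0005, 0, 0, 0, 50],
  [0.0105, 0, -0.0005, 0, 0, 0, 50],
  [0.0105, 0, -0.0005, 0, 0, 0, 50],
  [0.0105, 0, -0.0005, 0, 0, 0, 85],
  [0.0105, 0, -0.0005, 0, 0, 0, 100],
  [0.0105, 0, -0.0005, 0, 0, 0, 100],
  [0.0105, 0, -0.0005, 0, 0, 0, 100],
  [0.0105, 0, -0.0005, 0, 0, 0, 100],
  [-0.02, 0, -0.0005, 0, 0, 0, 100],
  [-0.06, 0, -0.0005, 0, 0, 0, 100],
  [-0.1, 0, -0.0005, 0, 0, 0, 100],
  [-0.15, 0, -0.0005, 0, 0, 0, 100],
  [-0.19, 0, -0.0005, 0, 0, 0, 100],
  [-0.19, 0, -0.0005, 0, 0, 0, 100],
  [-0.19, 0, -0.0005, 0, 0, 0, 100],
])

```text
time: 7.3
tool_pos: [0.3841, -0.3271, 0.237]
tcp_rot: [0.245, 1.553, -0.248]
wrist_force: [-0.2, 0.2, 0.1]
width: 1.0
```

```bash
cat >> h.py <<'E'
def snap(name):
    s=monitor.read_state(); im=imaging.read_camera("wrist"); cv2.imwrite(f"pics/{name}.png",im)
    return s,im,imaging.camera_params("wrist"),wristT(s)
E
python3 - <<'E'
from h import *
s,im,p,T=snap("w2")
for n,z,r in (("cupout",.08,.033),("cupin",.08,.0295),("saucer",.014,.065),("low out",.075,.033),("hi out",.085,.033)): print(n,circ(im,p,T,.382,-.3265,z,r))
go([.496,.158,.24])
E
```

```text
cupout (np.float32(96.63787), np.float64(0.379), np.float64(-0.3245))
cupin (np.float32(135.2402), np.float64(0.381), np.float64(-0.325))
saucer (np.float32(149.95247), np.float64(0.382), np.float64(-0.3265))
low out (np.float32(106.437454), np.float64(0.38), np.float64(-0.3245))
hi out (np.float32(83.754684), np.float64(0.3775), np.float64(-0.3255))
shift [-0.0049  0.4954 -0.0422] turn [-0.      0.0002 -0.    ] yaw now 1.257
```

View pics/w2.png

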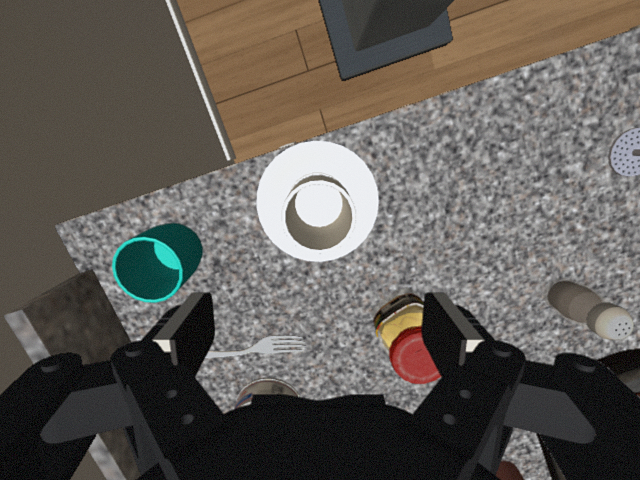

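The cup now stands centred in the saucer, mouth at about (320,215). Next is the filter.

>>> jog_arm([
  [-0.005, 0.495, -0.042, 0, 0, 0, 100],
  [-0.005, 0.495, -0.042, 0, 0, 0, 100],
  [-0.005, 0.495, -0.042, 0, 0, 0, 100],
  [-0.005, 0.495, -0.042, 0, 0, 0, 100],
  [-0.005, 0.495, -0.042, 0, 0, 0, 100],
  [-0.005, 0.495, -0.042, 0, 0, 0, 100],
  [-0.005, 0.495, -0.042, 0, 0, 0, 100],
  [-0.005, 0.495, -0.042, 0, 0, 0, 100],
  [-0.005, 0.495, -0.042, 0, 0, 0, 100],
  [-0.005, 0.495, -0.042, 0, 0, 0, 100],
  [-0.005, 0.495, -0.042, 0, 0, 0, 100],
  [-0.005, 0.495, -0.042, 0, 0, 0, 100],
  [-0.005, 0.495, -0.042, 0, 0, 0, 100],
])

```text
time: 8.65
tool_pos: [0.4949, 0.1565, 0.2383]
tcp_rot: [0.245, 1.56, -0.248]
wrist_force: [-0.5, 0.0, 0.0]
width: 1.002
```

```bash
python3 - <<'E'
from h import *
s,im,p,T=snap("w3")
for n,z,r in (("chout",.048,.032),("chin",.048,.029),("plate",.0115,.045)): print(n,circ(im,p,T,.496,.158,z,r))
go([.496,.158,.01])
E
```

```text
chout (np.float32(88.19333), np.float64(0.488), np.float64(0.159))
chin (np.float32(111.83469), np.float64(0.489), np.float64(0.158))
plate (np.float32(79.080124), np.float64(0.4905), np.float64(0.157))
shift [0.2288 0.0024 0.0006] turn [-0.     -0.0017  0.0018] yaw now 1.256
```

View pics/w3.png

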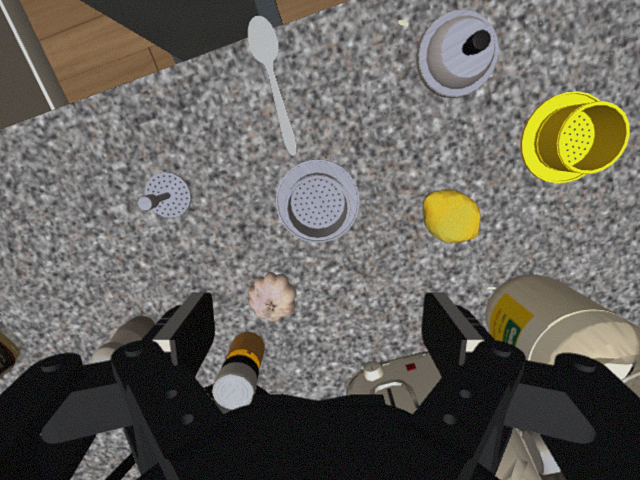

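The filter is centred at (318,200). The press is at (167,195), the lid at (458,52), the yellow look-alike at (575,137) and the lemon at (452,215). None of them is in the way of the fingers.

```bash
python3 - <<'E'
from h import *
go([.4895,.158,.012])
E
```

```text
shift [ 0.2268  0.0003 -0.0056] turn [-0.     -0.0017  0.0018] yaw now 1.256
```

>>> jog_arm([
  [0.05, 0, -0.0056, 0, -0.002, 0.002, 100],
  [0.1, 0, -0.0056, 0, -0.002, 0.002, 100],
  [0.15, 0, -0.0056, 0, -0.002, 0.002, 100],
  [0.18, 0, -0.0056, 0, -0.002, 0.002, 100],
  [0.2, 0, -0.0056, 0, -0.002, 0.002, 100],
  [0.215, 0, -0.0056, 0, -0.002, 0.002, 100],
  [0.225, 0, -0.0056, 0, -0.002, 0.002, 100],
  [0.226, 0, -0.0056, 0, -0.002, 0.002, 100],
  [0.226, 0, -0.0056, 0, -0.002, 0.002, 100],
  [0.226, 0, -0.0056, 0, -0.002, 0.002, 50],
  [0.226, 0, -0.0056, 0, -0.002, 0.002, 50],
  [0.226, 0, -0.0056, 0, -0.002, 0.002, 50],
  [0.226, 0, -0.0056, 0, -0.002, 0.002, 50],
  [0.226, 0, -0.0056, 0, -0.002, 0.002, 50],
  [0.226, 0, -0.0056, 0, -0.002, 0.002, 50],
  [0.226, 0, -0.0056, 0, -0.002, 0.002, 50],
  [0.226, 0, -0.0056, 0, -0.002, 0.002, 50],
], force=30)

```text
time: 10.4
tool_pos: [0.4906, 0.1578, 0.0144]
tcp_rot: [0.248, 1.554, -0.246]
wrist_force: [-1.7, -2.4, 5.5]
width: 0.754
```

```bash
python3 - <<'E'
from h import *
s=monitor.read_state(); print(s["tool_pos"])
go([.4895,.158,.16]); go([.382,-.3255,.16])
E
```

```text
[0.49055309 0.15777388 0.01436851]
shift [-0.1456  0.     -0.0007] turn [-0.      0.0024 -0.001 ] yaw now 1.256
shift [-0.146  -0.493   0.0468] turn [-0.      0.0024 -0.001 ] yaw now 1.256
```

>>> jog_arm([
  [-0.02, 0, 0, 0, 0.002, -0.001, 50],
  [-0.05, 0, 0, 0, 0.002, -0.001, 50],
  [-0.09, 0, 0, 0, 0.002, -0.001, 50],
  [-0.13, 0, 0, 0, 0.002, -0.001, 50],
  [-0.15, 0, 0, 0, 0.002, -0.001, 50],
  [-0.15, 0, 0, 0, 0.002, -0.001, 50],
  [-0.15, 0, 0, 0, 0.002, -0.001, 50],
])

```text
time: 11.1
tool_pos: [0.49, 0.1578, 0.1642]
tcp_rot: [0.247, 1.556, -0.247]
wrist_force: [0.6, -0.1, -1.2]
width: 0.753
```

```bash
python3 - <<'E'
from h import *
s,im,p,T=snap("w4"); print(s["tool_pos"],s["wrist_force"])
t=s["tool_pos"]
for dz in (.03,.0336,.037):
  for r in (.032,.029): print(dz,r,circ(im,p,T,t[0],t[1],t[2]+dz,r))
print(circ(im,p,T,t[0],t[1],t[2]+.0115-.0144,.045))
go([.382,-.3255,.17])
E
```

```text
[0.48996174 0.1577689  0.16420742] [ 0.55606476 -0.12704562 -1.16583181]
0.03 0.032 (np.float32(84.31088), np.float64(0.49), np.float64(0.1578))
0.03 0.029 (np.float32(64.16441), np.float64(0.49), np.float64(0.1618))
0.0336 0.032 (np.float32(105.15036), np.float64(0.4895), np.float64(0.1583))
0.0336 0.029 (np.float32(81.8258), np.float64(0.49), np.float64(0.1583))
0.037 0.032 (np.float32(70.51437), np.float64(0.4885), np.float64(0.1598))
0.037 0.029 (np.float32(78.58641), np.float64(0.4855), np.float64(0.1603))
(np.float32(69.56273), np.float64(0.491), np.float64(0.1578))
shift [-0.0066 -0.4924  0.0477] turn [-0.     -0.0013  0.0011] yaw now 1.256
```

View pics/w4.png

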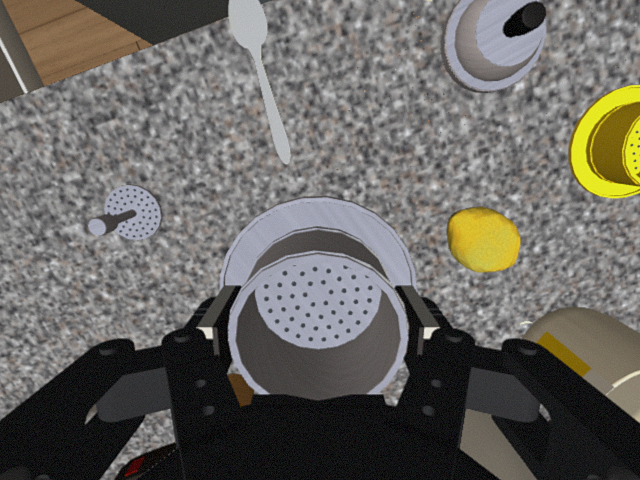

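The filter is held level and centred between the pads, with its rim at (318,330). I'll carry it to the cup.

>>> jog_arm([
  [0, -0.03, 0.003, 0, 0, 0, 50],
  [0, -0.07, 0.007, 0, 0, 0, 50],
  [0, -0.11, 0.011, 0, 0, 0, 50],
  [0, -0.15, 0.015, 0, 0, 0, 50],
  [0, -0.19, 0.019, 0, 0, 0, 50],
  [0, -0.23, 0.022, 0, 0, 0, 50],
  [0, -0.27, 0.026, 0, 0, 0, 50],
  [0, -0.31, 0.03, 0, 0, 0, 50],
  [0, -0.35, 0.034, 0, 0, 0, 50],
  [0, -0.39, 0.038, 0, 0, 0, 50],
  [0, -0.43, 0.042, 0, 0, 0, 50],
  [0, -0.46, 0.045, 0, -0.001, 0.001, 50],
  [0, -0.48, 0.047, 0, -0.001, 0.001, 50],
  [0, -0.4925, 0.0477, 0, -0.001, 0.001, 50],
  [0, -0.4925, 0.0477, 0, -0.001, 0.001, 50],
  [0, -0.4925, 0.0477, 0, -0.001, 0.001, 50],
  [0, -0.4925, 0.0477, 0, -0.001, 0.001, 50],
])

```text
time: 12.85
tool_pos: [0.3819, -0.3242, 0.1628]
tcp_rot: [0.247, 1.558, -0.245]
wrist_force: [0.3, 0.1, -0.8]
width: 0.751
```

```bash
python3 - <<'E'
from h import *
s,im,p,T=snap("w5"); print(s["tool_pos"])
t=s["tool_pos"]
print(circ(im,p,T,t[0],t[1],t[2]+.0336,.032), circ(im,p,T,.382,-.3265,.014,.065))
go([.382,-.3255,.1])
side=imaging.read_camera("side"); cv2.imwrite("pics/s5.png",cv2.resize(side[100:250,250:450],None,fx=4,fy=4,interpolation=cv2.INTER_CUBIC))
E
```

```text
[ 0.38192907 -0.32424499  0.16275707]
(np.float32(104.09229), np.float64(0.3814), np.float64(-0.3237)) (np.float32(89.259895), np.float64(0.383), np.float64(-0.327))
shift [ 0.063  -0.0012  0.0004] turn [ 0.     -0.001  -0.0005] yaw now 1.257
```

>>> jog_arm([
  [0.02, -0.0015, 0.0008, 0, 0, 0, 50],
  [0.04, -0.0015, 0.0008, 0, 0, 0, 50],
  [0.055, -0.0015, 0.0008, 0, 0, 0, 50],
  [0.062, -0.0015, 0.0008, 0, 0, 0, 50],
  [0.062, -0.0015, 0.0008, 0, 0, 0, 50],
  [0.062, -0.0015, 0.0008, 0, 0, 0, 50],
  [0.065, -0.0015, 0.0008, 0, 0, 0, 50],
  [0.067, -0.0015, 0.0008, 0, 0, 0, 50],
  [0.069, -0.0015, 0.0008, 0, 0, 0, 50],
  [0.071, -0.0015, 0.0008, 0, 0, 0, 50],
  [0.072, -0.0015, 0.0008, 0, 0, 0, 50],
  [0.073, -0.0015, 0.0008, 0, 0, 0, 50],
  [0.074, -0.0015, 0.0008, 0, 0, 0, 50],
  [0.074, -0.0015, 0.0008, 0, 0, 0, 50],
])

```text
time: 14.35
tool_pos: [0.3824, -0.3261, 0.0891]
tcp_rot: [0.246, 1.558, -0.245]
wrist_force: [0.4, -0.4, -1.4]
width: 0.751
```

```bash
python3 - <<'E'
from h import *
side=imaging.read_camera("side"); cv2.imwrite("pics/s6.png",cv2.resize(side[100:250,250:450],None,fx=4,fy=4,interpolation=cv2.INTER_CUBIC))
s=monitor.read_state();print(s["tool_pos"],s["wrist_force"])
E
```

```text
[ 0.38241812 -0.32609783  0.08916278] [ 0.3767708   0.21763594 -1.59954475]
```

View pics/s6.png

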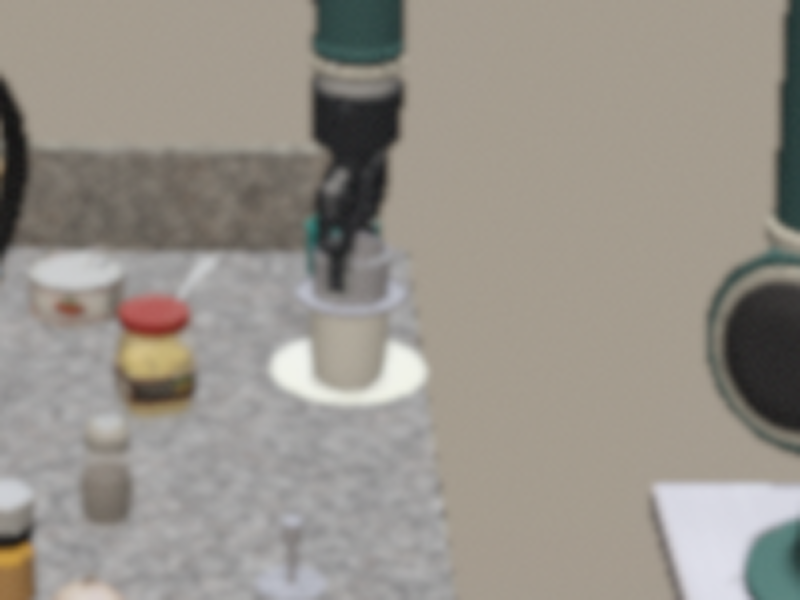

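The filter is over the cup, its plate at (350,293) just above the rim. I'll lower the last millimetre and release.

>>> jog_arm([
  [0.0007, 0, 0, 0, 0, 0, 50],
  [0.0014, 0, 0, 0, 0, 0, 50],
  [0.0018, 0, 0, 0, 0, 0, 50],
  [0.0018, 0, 0, 0, 0, 0, 85],
  [0.0018, 0, 0, 0, 0, 0, 100],
  [0.0018, 0, 0, 0, 0, 0, 100],
  [0.0018, 0, 0, 0, 0, 0, 100],
  [0.0018, 0, 0, 0, 0, 0, 100],
  [-0.01, 0, 0, 0, 0, 0, 100],
  [-0.04, 0, 0, 0, 0, 0, 100],
  [-0.08, 0, 0, 0, 0, 0, 100],
  [-0.12, 0, 0, 0, 0, 0, 100],
  [-0.15, 0, 0, 0, 0, 0, 100],
  [-0.15, 0, 0, 0, 0, 0, 100],
  [-0.15, 0, 0, 0, 0, 0, 100],
])

```text
time: 15.9
tool_pos: [0.383, -0.3267, 0.2409]
tcp_rot: [0.245, 1.555, -0.247]
wrist_force: [-0.0, -0.1, 0.0]
width: 1.0
```

```bash
python3 - <<'E'
from h import *
s,im,p,T=snap("w6"); print(s["tool_pos"])
for z in (.118,.122,.126):
  for r in (.032,.029): print(z,r,circ(im,p,T,.382,-.3255,z,r))
print("plate",circ(im,p,T,.382,-.3255,.0855,.045))
go([.434,.0045,.22])
E
```

```text
[ 0.38298843 -0.32665896  0.24085117]
0.118 0.032 (np.float32(101.53428), np.float64(0.381), np.float64(-0.325))
0.118 0.029 (np.float32(105.48705), np.float64(0.385), np.float64(-0.3265))
0.122 0.032 (np.float32(93.31641), np.float64(0.3805), np.float64(-0.329))
0.122 0.029 (np.float32(106.43397), np.float64(0.383), np.float64(-0.326))
0.126 0.032 (np.float32(91.39433), np.float64(0.379), np.float64(-0.329))
0.126 0.029 (np.float32(121.260414), np.float64(0.3805), np.float64(-0.325))
plate (np.float32(109.46855), np.float64(0.3835), np.float64(-0.326))
shift [ 0.0193  0.3303 -0.0526] turn [ 0.     -0.0008 -0.0004] yaw now 1.258
```

View pics/w6.png

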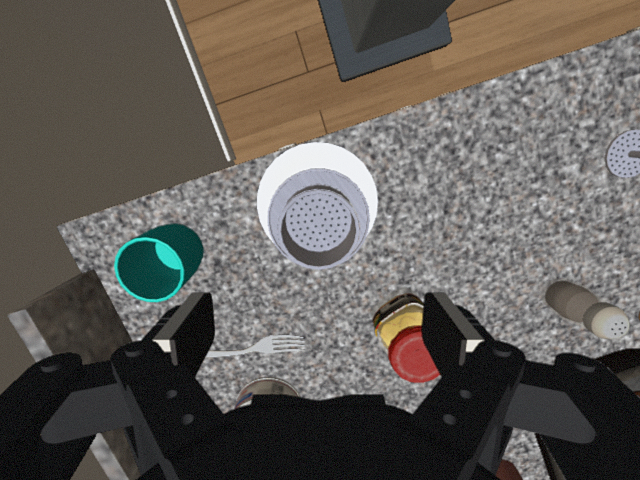

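The filter sits centred on the cup, perforated floor at (319,220). Next is the press.

>>> jog_arm([
  [0.02, 0.33, -0.0526, 0, 0, 0, 100],
  [0.02, 0.33, -0.0526, 0, 0, 0, 100],
  [0.02, 0.33, -0.0526, 0, 0, 0, 100],
  [0.02, 0.33, -0.0526, 0, 0, 0, 100],
  [0.02, 0.33, -0.0526, 0, 0, 0, 100],
  [0.02, 0.33, -0.0526, 0, 0, 0, 100],
  [0.02, 0.33, -0.0526, 0, 0, 0, 60],
  [0.02, 0.33, -0.0526, 0, 0, 0, 40],
  [0.02, 0.33, -0.0526, 0, 0, 0, 40],
  [0.02, 0.33, -0.0526, 0, 0, 0, 40],
])

```text
time: 16.95
tool_pos: [0.4332, 0.0034, 0.2183]
tcp_rot: [0.246, 1.559, -0.247]
wrist_force: [0.7, -0.8, 0.8]
width: 0.402
```

```bash
python3 - <<'E'
from h import *
s,im,p,T=snap("w7"); print(s["tool_pos"])
print(circ(im,p,T,.434,.0045,.004,.025),circ(im,p,T,.434,.0045,.056,.007,.008))
go([.434,.0045,.037])
E
```

```text
[0.43317996 0.00341647 0.2183238 ]
(np.float32(92.538055), np.float64(0.434), np.float64(0.004)) (np.float32(80.563515), np.float64(0.4305), np.float64(0.0055))
shift [0.1816 0.0016 0.0005] turn [-0.     -0.002   0.0005] yaw now 1.256
```

>>> jog_arm([
  [0.05, 0.001, 0.0007, 0, -0.002, 0, 40],
  [0.1, 0.001, 0.0007, 0, -0.002, 0, 40],
  [0.14, 0.001, 0.0007, 0, -0.002, 0, 40],
  [0.16, 0.001, 0.0007, 0, -0.002, 0, 40],
  [0.175, 0.001, 0.0007, 0, -0.002, 0, 40],
  [0.181, 0.001, 0.0007, 0, -0.002, 0, 40],
  [0.181, 0.001, 0.0007, 0, -0.002, 0, 40],
  [0.181, 0.001, 0.0007, 0, -0.002, 0, 40],
  [0.181, 0.001, 0.0007, 0, -0.002, 0, 5],
  [0.181, 0.001, 0.0007, 0, -0.002, 0, 5],
  [0.181, 0.001, 0.0007, 0, -0.002, 0, 5],
  [0.181, 0.001, 0.0007, 0, -0.002, 0, 5],
  [0.181, 0.001, 0.0007, 0, -0.002, 0, 5],
  [0.181, 0.001, 0.0007, 0, -0.002, 0, 5],
  [0.181, 0.001, 0.0007, 0, -0.002, 0, 5],
], force=30)

```text
time: 18.5
tool_pos: [0.4352, 0.0036, 0.0389]
tcp_rot: [0.246, 1.554, -0.247]
wrist_force: [-1.3, -3.0, 6.4]
width: 0.143
```

```bash
python3 - <<'E'
from h import *
s=monitor.read_state(); print(s["tool_pos"])
go([.4335,.004,.2])
E
```

```text
[0.43516585 0.00363937 0.03889122]
shift [-0.1611 -0.0002 -0.0013] turn [0.     0.0023 0.0005] yaw now 1.257
```

>>> jog_arm([
  [-0.01, 0, 0, 0, 0.002, 0, 5],
  [-0.03, 0, 0, 0, 0.002, 0, 5],
  [-0.07, 0, 0, 0, 0.002, 0, 5],
  [-0.11, 0, 0, 0, 0.002, 0, 5],
  [-0.15, 0, 0, 0, 0.002, 0, 5],
  [-0.16, 0, 0, 0, 0.002, 0, 5],
  [-0.16, 0, 0, 0, 0.002, 0, 5],
  [-0.16, 0, 0, 0, 0.002, 0, 5],
])

```text
time: 19.3
tool_pos: [0.4339, 0.004, 0.1978]
tcp_rot: [0.246, 1.558, -0.247]
wrist_force: [-0.2, -0.2, -1.1]
width: 0.143
```

```bash
python3 - <<'E'
from h import *
s,im,p,T=snap("w8"); t=s["tool_pos"]; print(t,s["width"])
for dz in (-.0349,):print(circ(im,p,T,t[0],t[1],t[2]+dz,.025))
go([.3825,-.326,.2])
cv2.imwrite("pics/w8c.png",im[150:450,120:520])
E
```

```text
[0.43387827 0.00398481 0.1977949 ] 0.14280167556713377
(np.float32(84.7228), np.float64(0.4334), np.float64(0.0045))
shift [-0.0028 -0.3295  0.0536] turn [-0.     -0.003   0.0013] yaw now 1.257
```

View pics/w8c.png

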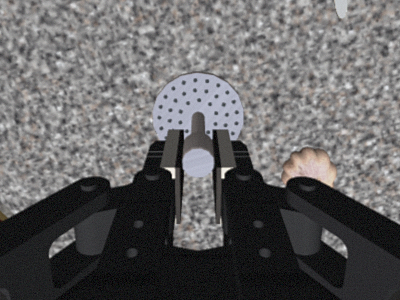

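The press is held upright, its disc centred under the tool at crop (198,105). I'll carry it over the filter.

>>> jog_arm([
  [0, -0.03, 0.005, 0, -0.003, 0.001, 5],
  [0, -0.07, 0.011, 0, -0.003, 0.001, 5],
  [0, -0.11, 0.018, 0, -0.003, 0.001, 5],
  [0, -0.15, 0.024, 0, -0.003, 0.001, 5],
  [0, -0.19, 0.031, 0, -0.003, 0.001, 5],
  [0, -0.23, 0.037, 0, -0.003, 0.001, 5],
  [0, -0.27, 0.044, 0, -0.003, 0.001, 5],
  [0, -0.3, 0.049, 0, -0.003, 0.001, 5],
  [0, -0.32, 0.052, 0, -0.003, 0.001, 5],
  [0, -0.33, 0.054, 0, -0.003, 0.001, 5],
  [0, -0.33, 0.054, 0, -0.003, 0.001, 5],
  [0, -0.33, 0.054, 0, -0.003, 0.001, 5],
  [0, -0.33, 0.054, 0, -0.003, 0.001, 5],
])

```text
time: 20.65
tool_pos: [0.3827, -0.3253, 0.1966]
tcp_rot: [0.246, 1.558, -0.245]
wrist_force: [-0.7, -0.1, -0.6]
width: 0.142
```

```bash
python3 - <<'E'
from h import *
s,im,p,T=snap("w9"); t=s["tool_pos"]; print(t,s["width"])
print(circ(im,p,T,t[0],t[1],t[2]-.0349,.025,.008),circ(im,p,T,.3825,-.326,.122,.029,.008),circ(im,p,T,.3825,-.326,.122,.032,.008))
go([.3828,-.3263,.14])
cv2.imwrite("pics/w9c.png",im[100:450,120:520])
E
```

```text
[ 0.38273953 -0.32526851  0.19662103] 0.14242503072550883
(np.float32(73.95871), np.float64(0.3822), np.float64(-0.3253)) (np.float32(89.843864), np.float64(0.377), np.float64(-0.324)) (np.float32(65.1899), np.float64(0.3765), np.float64(-0.3295))
shift [ 0.0569 -0.0009  0.0002] turn [ 0.     -0.0005 -0.0002] yaw now 1.258
```

View pics/w9c.png

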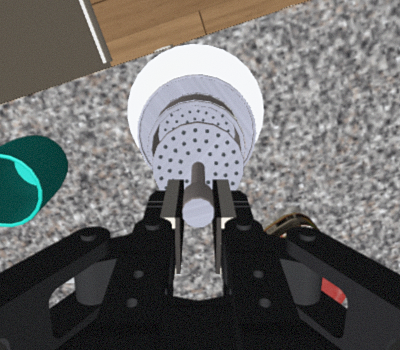

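The disc lines up sideways with the chamber, both near crop column 198. I'll lower it.

>>> jog_arm([
  [0.015, -0.0009, 0.0003, 0, 0, 0, 5],
  [0.03, -0.0009, 0.0003, 0, 0, 0, 5],
  [0.03, -0.0009, 0.0003, 0, 0, 0, 5],
  [0.035, -0.0009, 0.0003, 0, 0, 0, 5],
  [0.04, -0.0009, 0.0003, 0, 0, 0, 5],
  [0.045, -0.0009, 0.0003, 0, 0, 0, 5],
  [0.05, -0.0009, 0.0003, 0, 0, 0, 5],
  [0.055, -0.0009, 0.0003, 0, 0, 0, 5],
  [0.06, -0.0009, 0.0003, 0, 0, 0, 5],
  [0.064, -0.0009, 0.0003, 0, 0, 0, 5],
  [0.068, -0.0009, 0.0003, 0, 0, 0, 5],
  [0.071, -0.0009, 0.0003, 0, 0, 0, 5],
  [0.073, -0.0009, 0.0003, 0, 0, 0, 5],
  [0.074, -0.0009, 0.0003, 0, 0, 0, 5],
  [0.074, -0.0009, 0.0003, 0, 0, 0, 5],
])

```text
time: 22.2
tool_pos: [0.3828, -0.3263, 0.1228]
tcp_rot: [0.246, 1.557, -0.245]
wrist_force: [-0.8, -0.3, -0.5]
width: 0.143
```

>>> jog_arm([
  [0.0006, 0, 0, 0, 0, 0, 5],
  [0.0012, 0, 0, 0, 0, 0, 5],
  [0.0014, 0, 0, 0, 0, 0, 5],
  [0.0014, 0, 0, 0, 0, 0, 5],
  [0.0014, 0, 0, 0, 0, 0, 20],
  [0.0014, 0, 0, 0, 0, 0, 27],
  [0.0014, 0, 0, 0, 0, 0, 27],
  [0.0014, 0, 0, 0, 0, 0, 27],
  [-0.01, 0, 0, 0, 0, 0, 27],
  [-0.025, 0, 0, 0, 0, 0, 40],
  [-0.05, 0, 0, 0, 0, 0, 40],
  [-0.09, 0, 0, 0, 0, 0, 40],
  [-0.12, 0, 0, 0, 0, 0, 40],
  [-0.12, 0, 0, 0, 0, 0, 40],
  [-0.12, 0, 0, 0, 0, 0, 40],
])

```text
time: 23.7
tool_pos: [0.3834, -0.3268, 0.2445]
tcp_rot: [0.244, 1.555, -0.246]
wrist_force: [0.3, -0.1, -0.6]
width: 0.4
```

```bash
python3 - <<'E'
from h import *
s,im,p,T=snap("w10"); t=s["tool_pos"]; print(t)
print("knob",circ(im,p,T,.3828,-.3263,.139,.007,.008),"disc",circ(im,p,T,.3828,-.3263,.087,.025,.008),"rim in",circ(im,p,T,.3828,-.3263,.122,.029,.008))
go([.396,.328,.24])
cv2.imwrite("pics/w10c.png",cv2.resize(im[120:300,220:420],None,fx=3,fy=3,interpolation=cv2.INTER_CUBIC))
E
```

```text
[ 0.38340884 -0.32681881  0.24448893]
knob (np.float32(84.29122), np.float64(0.3803), np.float64(-0.3263)) disc (np.float32(83.84339), np.float64(0.3853), np.float64(-0.3298)) rim in (np.float32(107.976494), np.float64(0.3818), np.float64(-0.3253))
shift [ 0.0032  0.6265 -0.1886] turn [ 0.     -0.0007 -0.0003] yaw now 1.258
```

View pics/w10c.png

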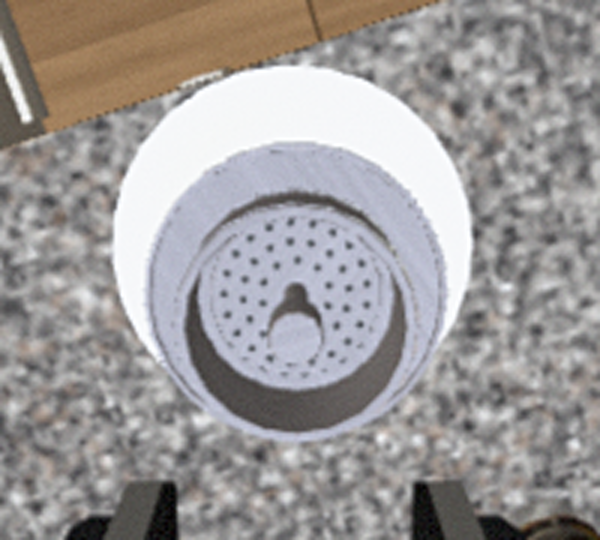

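The press disc lies flat inside the chamber, knob at crop (295,335). Next is the lid, going round by a larger radius.

>>> jog_arm([
  [0.003, 0.047, -0.005, 0, 0, 0, 40],
  [0.003, 0.094, -0.011, 0, 0, 0, 40],
  [0.003, 0.141, -0.016, 0, 0, 0, 40],
  [0.003, 0.188, -0.022, 0, 0, 0, 40],
  [0.003, 0.235, -0.027, 0, 0, 0, 40],
  [0.003, 0.282, -0.033, 0, 0, 0, 40],
  [0.003, 0.33, -0.038, 0, 0, 0, 40],
  [0.003, 0.372, -0.06, 0, 0, 0, 40],
  [0.003, 0.414, -0.081, 0, 0, 0, 40],
  [0.003, 0.456, -0.103, 0, 0, 0, 40],
  [0.003, 0.498, -0.124, 0, 0, 0, 40],
  [0.003, 0.54, -0.146, 0, 0, 0, 40],
  [0.003, 0.583, -0.167, 0, 0, 0, 40],
  [0.003, 0.61, -0.18, 0, 0, 0, 40],
  [0.003, 0.6265, -0.189, 0, 0, 0, 40],
  [0.003, 0.6265, -0.189, 0, 0, 0, 40],
  [0.003, 0.6265, -0.189, 0, 0, 0, 40],
  [0.003, 0.6265, -0.189, 0, 0, 0, 40],
])

```text
time: 25.55
tool_pos: [0.3954, 0.3269, 0.2392]
tcp_rot: [0.245, 1.558, -0.247]
wrist_force: [-1.2, -0.3, -0.4]
width: 0.403
```

```bash
python3 - <<'E'
from h import *
s,im,p,T=snap("w11"); t=s["tool_pos"]; print(t)
print("skirt",circ(im,p,T,.396,.326,.001,.0385,.012),circ(im,p,T,.396,.326,.008,.0385,.012),"knob",circ(im,p,T,.396,.326,.06,.008,.01))
go([.396,.328,.042])
cv2.imwrite("pics/w11c.png",im[80:360,160:500])
E
```

```text
[0.39536522 0.32687931 0.23917309]
skirt (np.float32(111.45772), np.float64(0.3975), np.float64(0.33)) (np.float32(98.57949), np.float64(0.3965), np.float64(0.3305)) knob (np.float32(150.0), np.float64(0.394), np.float64(0.33))
shift [0.1975 0.0014 0.0003] turn [-0.     -0.0012  0.001 ] yaw now 1.257
```

View pics/w11c.png

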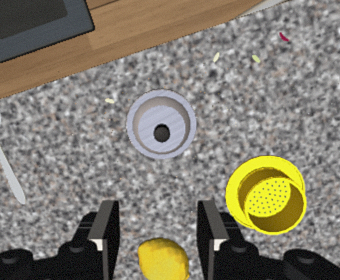

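The lid is at crop (161,125), knob at (162,132), with nothing in reach of the fingers.

>>> jog_arm([
  [0.05, 0.0032, 0, 0, -0.001, 0.001, 40],
  [0.1, 0.0032, 0, 0, -0.001, 0.001, 40],
  [0.14, 0.0032, 0, 0, -0.001, 0.001, 40],
  [0.17, 0.0032, 0, 0, -0.001, 0.001, 40],
  [0.19, 0.0032, 0, 0, -0.001, 0.001, 40],
  [0.197, 0.0032, 0, 0, -0.001, 0.001, 40],
  [0.197, 0.0032, 0, 0, -0.001, 0.001, 40],
  [0.197, 0.0032, 0, 0, -0.001, 0.001, 40],
  [0.197, 0.0032, 0, 0, -0.001, 0.001, 5],
  [0.197, 0.0032, 0, 0, -0.001, 0.001, 5],
  [0.197, 0.0032, 0, 0, -0.001, 0.001, 5],
  [0.197, 0.0032, 0, 0, -0.001, 0.001, 5],
  [0.197, 0.0032, 0, 0, -0.001, 0.001, 5],
  [0.197, 0.0032, 0, 0, -0.001, 0.001, 5],
  [0.197, 0.0032, 0, 0, -0.001, 0.001, 5],
], force=35)

```text
time: 27.1
tool_pos: [0.3975, 0.3306, 0.0442]
tcp_rot: [0.248, 1.555, -0.245]
wrist_force: [0.4, -0.8, 5.7]
width: 0.167
```

```bash
python3 - <<'E'
from h import *
s=monitor.read_state(); print(s["tool_pos"])
go([.396,.33,.22])
E
```

```text
[0.39753162 0.33059325 0.04420236]
shift [-0.1758 -0.0007 -0.001 ] turn [-0.      0.0018 -0.0022] yaw now 1.257
```

>>> jog_arm([
  [-0.01, 0, 0, 0, 0.002, -0.002, 5],
  [-0.03, 0, 0, 0, 0.002, -0.002, 5],
  [-0.07, 0, 0, 0, 0.002, -0.002, 5],
  [-0.11, 0, 0, 0, 0.002, -0.002, 5],
  [-0.15, 0, 0, 0, 0.002, -0.002, 5],
  [-0.175, 0, 0, 0, 0.002, -0.002, 5],
  [-0.175, 0, 0, 0, 0.002, -0.002, 5],
  [-0.175, 0, 0, 0, 0.002, -0.002, 5],
])

```text
time: 27.9
tool_pos: [0.3971, 0.3305, 0.2199]
tcp_rot: [0.247, 1.556, -0.245]
wrist_force: [0.8, 0.3, -1.0]
width: 0.165
```

```bash
python3 - <<'E'
from h import *
s,im,p,T=snap("w12"); t=s["tool_pos"]; print(t,s["width"])
for z in (0,.008): print(circ(im,p,T,t[0],t[1],t[2]-.0442+z,.0385))
go([.3828,-.3263,.22])
cv2.imwrite("pics/w12c.png",im[100:450,120:520])
E
```

```text
[0.39713453 0.33045301 0.21986621] 0.16504651727170527
(np.float32(87.15031), np.float64(0.3971), np.float64(0.3305))
(np.float32(99.25905), np.float64(0.3961), np.float64(0.331))
shift [-0.0013 -0.6284  0.1895] turn [-0.     -0.0011  0.0009] yaw now 1.257
```

View pics/w12c.png

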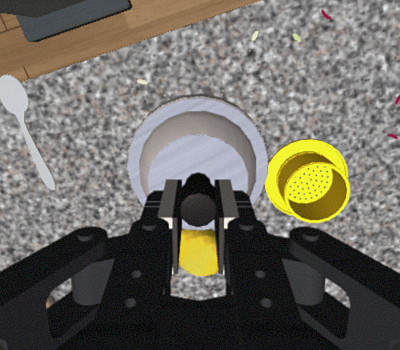

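The lid is held level and centred, knob at crop (198,210). I'll carry it over by the same detour.

>>> jog_arm([
  [0, -0.025, 0.013, 0, 0, 0, 5],
  [0, -0.06, 0.031, 0, 0, 0, 5],
  [0, -0.095, 0.049, 0, 0, 0, 5],
  [0, -0.13, 0.067, 0, 0, 0, 5],
  [0, -0.165, 0.085, 0, 0, 0, 5],
  [0, -0.2, 0.103, 0, 0, 0, 5],
  [0, -0.235, 0.121, 0, 0, 0, 5],
  [0, -0.27, 0.139, 0, 0, 0, 5],
  [0, -0.305, 0.153, 0, 0, 0, 5],
  [0, -0.345, 0.159, 0, 0, 0, 5],
  [0, -0.385, 0.164, 0, 0, 0, 5],
  [0, -0.425, 0.169, 0, 0, 0, 5],
  [0, -0.465, 0.174, 0, 0, 0, 5],
  [0, -0.505, 0.179, 0, -0.001, 0.001, 5],
  [0, -0.545, 0.183, 0, -0.001, 0.001, 5],
  [0, -0.585, 0.186, 0, -0.001, 0.001, 5],
  [0, -0.615, 0.188, 0, -0.001, 0.001, 5],
  [0, -0.6285, 0.1895, 0, -0.001, 0.001, 5],
  [0, -0.6285, 0.1895, 0, -0.001, 0.001, 5],
  [0, -0.6285, 0.1895, 0, -0.001, 0.001, 5],
])

```text
time: 29.95
tool_pos: [0.3824, -0.3251, 0.2174]
tcp_rot: [0.248, 1.559, -0.244]
wrist_force: [0.6, -0.7, 0.5]
width: 0.169
```

```bash
python3 - <<'E'
from h import *
s,im,p,T=snap("w13"); t=s["tool_pos"]; print(t,s["width"])
print(circ(im,p,T,t[0],t[1],t[2]-.0442,.0385),circ(im,p,T,t[0],t[1],t[2]-.0362,.0385))
go([.3828,-.3263,.1662])
cv2.imwrite("pics/w13c.png",im[50:450,120:520])
E
```

```text
[ 0.38240958 -0.32514596  0.21736546] 0.16872295131352194
(np.float32(84.8828), np.float64(0.3824), np.float64(-0.3251)) (np.float32(92.22766), np.float64(0.3814), np.float64(-0.3246))
shift [ 0.0515 -0.0014  0.0006] turn [ 0.     -0.0019 -0.0017] yaw now 1.258
```

View pics/w13c.png

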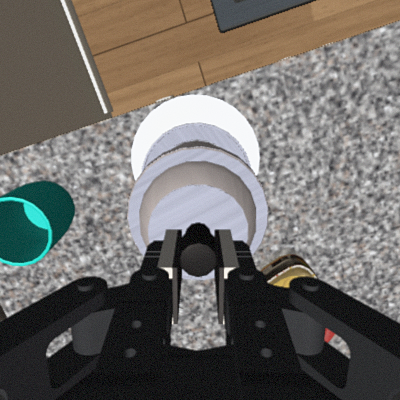

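>>> jog_arm([
  [0.015, -0.0014, 0.0006, 0, -0.002, -0.002, 5],
  [0.03, -0.0014, 0.0006, 0, -0.002, -0.002, 5],
  [0.042, -0.0014, 0.0006, 0, -0.002, -0.002, 5],
  [0.046, -0.0014, 0.0006, 0, -0.002, -0.002, 5],
  [0.046, -0.0014, 0.0006, 0, -0.002, -0.002, 5],
  [0.048, -0.0014, 0.0006, 0, -0.002, -0.002, 5],
  [0.05, -0.0014, 0.0006, 0, -0.002, -0.002, 5],
  [0.052, -0.0014, 0.0006, 0, -0.002, -0.002, 5],
  [0.054, -0.0014, 0.0006, 0, -0.002, -0.002, 5],
  [0.056, -0.0014, 0.0006, 0, -0.002, -0.002, 5],
  [0.0575, -0.0014, 0.0006, 0, -0.002, -0.002, 5],
  [0.0585, -0.0014, 0.0006, 0, -0.002, -0.002, 5],
  [0.0585, -0.0014, 0.0006, 0, -0.002, -0.002, 5],
])

```text
time: 31.3
tool_pos: [0.3834, -0.3267, 0.1604]
tcp_rot: [0.245, 1.555, -0.246]
wrist_force: [-1.1, 0.4, 4.7]
width: 0.167
```

>>> jog_arm([
  [0.0005, 0, 0, 0, 0, 0, 5],
  [0.001, 0, 0, 0, 0, 0, 5],
  [0.0015, 0, 0, 0, 0, 0, 5],
  [0.0015, 0, 0, 0, 0, 0, 5],
])

```text
time: 31.7
tool_pos: [0.3839, -0.3272, 0.1603]
tcp_rot: [0.244, 1.554, -0.247]
wrist_force: [-1.9, 1.5, 8.2]
width: 0.169
```

```bash
python3 - <<'E'
from h import *
side=imaging.read_camera("side"); cv2.imwrite("pics/s13.png",cv2.resize(side[110:230,270:410],None,fx=5,fy=5,interpolation=cv2.INTER_CUBIC))
s=monitor.read_state();print(s["tool_pos"],s["wrist_force"])
E
```

```text
[ 0.38390506 -0.32721204  0.16033314] [-2.07703576  0.29551526  8.54640183]
```

Firm contact (8 N) came about 2 mm above the computed height. I'll release so the lid can settle, then measure its height.

>>> jog_arm([
  [0, 0, -0.0005, 0, 0, 0, 5],
  [0, 0, -0.0005, 0, 0, 0, 15],
  [0, 0, -0.0005, 0, 0, 0, 25],
  [0, 0, -0.0005, 0, 0, 0, 40],
  [0, 0, -0.0005, 0, 0, 0, 40],
  [0, 0, -0.0005, 0, 0, 0, 40],
  [-0.01, 0, -0.0005, 0, 0, 0, 40],
  [-0.03, 0, -0.0005, 0, 0, 0, 40],
  [-0.06, 0, -0.0005, 0, 0, 0, 40],
  [-0.09, 0, -0.0005, 0, 0, 0, 40],
  [-0.12, 0, -0.0005, 0, 0, 0, 40],
  [-0.12, 0, -0.0005, 0, 0, 0, 40],
  [-0.12, 0, -0.0005, 0, 0, 0, 40],
])

```text
time: 33.05
tool_pos: [0.3836, -0.3272, 0.2819]
tcp_rot: [0.243, 1.552, -0.248]
wrist_force: [-0.3, -0.1, -0.5]
width: 0.401
```

```bash
python3 - <<'E'
from h import *
s,im,p,T=snap("w14"); t=s["tool_pos"]; print(t)
print("skirt low");
for z in (.108,.111,.114,.117,.120,.123): print(z,circ(im,p,T,.383,-.3265,z,.0385,.006))
print("saucer",circ(im,p,T,.382,-.3265,.014,.065,.006))
print("plate",circ(im,p,T,.382,-.3265,.0855,.045,.006))
# knob top: dark blob
g=im[120:320,220:420].max(2); m=(g<60).astype(np.uint8); n,l,st,c=cv2.connectedComponentsWithStats(m)
for i in range(1,n):
    if st[i,4]>40: print(st[i]+[220,120,0,0,0],c[i]+[220,120])
for z in (.168,.174,.18): print(z,proj(p,T,[.3828,-.3263,z]))
E
```

```text
[ 0.38357225 -0.32723319  0.28189683]
skirt low
0.108 (np.float32(85.53493), np.float64(0.3835), np.float64(-0.3325))
0.111 (np.float32(84.957016), np.float64(0.3825), np.float64(-0.3325))
0.114 (np.float32(84.86953), np.float64(0.382), np.float64(-0.3325))
0.117 (np.float32(85.04795), np.float64(0.381), np.float64(-0.3325))
0.12 (np.float32(85.14111), np.float64(0.38), np.float64(-0.3325))
0.123 (np.float32(83.23797), np.float64(0.379), np.float64(-0.3325))
saucer (np.float32(127.147415), np.float64(0.383), np.float64(-0.3275))
plate (np.float32(112.599495), np.float64(0.3835), np.float64(-0.326))
[309 218  20  24 284] [319.08802817 230.35211268]
[379 279  35  41 464] [392.45043103 301.33836207]
[262 281  18  39 444] [272.51126126 303.87612613]
[357 281  17  39 437] [363.07093822 303.91533181]
[239 292  18  15 173] [248.02312139 299.53757225]
[233 308  18  12 168] [241.54166667 313.60714286]
0.168 [[318.40383729 230.40806392]]
0.174 [[318.40489395 232.46354796]]
0.18 [[318.40599876 234.61269502]]
```

>>> jog_arm([
  [0, 0.04, 0, 0, 0, 0, 40],
  [0, 0.08, 0, 0, 0, 0, 40],
  [0.02, 0.12, 0, 0, 0, 0, 40],
  [0.05, 0.14, 0, 0, 0, 0, 40],
  [0.08, 0.14, 0, 0, 0, 0, 40],
  [0.08, 0.14, 0, 0, 0, 0, 40],
  [0.08, 0.14, 0, 0, 0, 0, 40],
  [0.08, 0.14, 0, 0, 0, 0, 40],
])

```text
time: 33.9
tool_pos: [0.4269, -0.1944, 0.2014]
tcp_rot: [0.244, 1.552, -0.248]
wrist_force: [0.7, 0.4, 0.3]
width: 0.399
```

```bash
python3 - <<'E'
from h import *
from scipy.optimize import minimize
s,im,p,T=snap("w15"); t=s["tool_pos"]; print(t,proj(p,T,[[.3828,-.3263,.168],[.3828,-.3263,.174],[.3828,-.3263,.08]]))
u,v=proj(p,T,[.3828,-.3263,.166])[0]
m=(im.max(2)<60).astype(np.uint8); n,l,st,c=cv2.connectedComponentsWithStats(m)
k=min(range(1,n),key=lambda i:np.hypot(*(c[i]-[u,v])) if st[i,4]>40 else 1e9); print(st[k],c[k])
a=np.linspace(0,2*np.pi,60)
def model(x,y,z,lo): # silhouette box of knob cylinder, z of its top
    P=np.vstack([np.c_[x+.008*np.cos(a),y+.008*np.sin(a),0*a+zz] for zz in (z,z-lo)]); return cv2.convexHull(proj(p,T,P).astype(np.float32))[:,0]
for z in (.168,.171,.174,.177,.18):
    h=model(.3828,-.3263,z,.016); print(z,h.min(0).round(1),h.max(0).round(1))
def prof(P0,P1,n=300):
    q=proj(p,T,np.linspace(P0,P1,n)).astype(np.float32); return q
# vertical line along the nearest skirt / chamber face seen from camera: grey profile vs z
o=T[:2,3]-np.array([.3828,-.3263]); o/=np.linalg.norm(o)
g=cv2.cvtColor(im,cv2.COLOR_BGR2GRAY)
for r in (.0385,.033,.045):
    z=np.arange(.07,.15,.0015); P=np.c_[.3828+o[0]*r+0*z,-.3263+o[1]*r+0*z,z]; q=proj(p,T,P).astype(np.float32)
    print(r,list(zip((z*1000).round(1),cv2.remap(g,q[:,:1],q[:,1:],1)[:,0])))
E
```

```text
[ 0.42688655 -0.19442396  0.20136402] [[ 57.90982718 268.11432956]
 [ 49.64283842 272.2332979 ]
 [138.85753579 227.78270957]]
[   0  232   91   78 2803] [ 40.71352123 267.64145558]
0.168 [ 42.7 245.1] [ 91.6 281.9]
0.171 [ 38.3 246.7] [ 88.4 284.2]
0.174 [ 33.9 248.3] [ 85.  286.5]
0.177 [ 29.3 249.9] [ 81.6 288.8]
0.18 [ 24.5 251.6] [ 78.  291.2]
0.0385 [(np.float64(70.0), np.uint8(116)), (np.float64(71.5), np.uint8(160)), (np.float64(73.0), np.uint8(179)), (np.float64(74.5), np.uint8(177)), (np.float64(76.0), np.uint8(177)), (np.float64(77.5), np.uint8(177)), (np.float64(79.0), np.uint8(176)), (np.float64(80.5), np.uint8(178)), (np.float64(82.0), np.uint8(179)), (np.float64(83.5), np.uint8(177)), (np.float64(85.0), np.uint8(178)), (np.float64(86.5), np.uint8(179)), (np.float64(88.0), np.uint8(181)), (np.float64(89.5), np.uint8(181)), (np.float64(91.0), np.uint8(180)), (np.float64(92.5), np.uint8(179)), (np.float64(94.0), np.uint8(175)), (np.float64(95.5), np.uint8(176)), (np.float64(97.0), np.uint8(159)), (np.float64(98.5), np.uint8(103)), (np.float64(100.0), np.uint8(78)), (np.flo
[... 4275 characters left out ...]
at64(121.0), np.uint8(66)), (np.float64(122.5), np.uint8(67)), (np.float64(124.0), np.uint8(68)), (np.float64(125.5), np.uint8(72)), (np.float64(127.0), np.uint8(73)), (np.float64(128.5), np.uint8(69)), (np.float64(130.0), np.uint8(70)), (np.float64(131.5), np.uint8(68)), (np.float64(133.0), np.uint8(70)), (np.float64(134.5), np.uint8(70)), (np.float64(136.0), np.uint8(71)), (np.float64(137.5), np.uint8(79)), (np.float64(139.0), np.uint8(108)), (np.float64(140.5), np.uint8(134)), (np.float64(142.0), np.uint8(172)), (np.float64(143.5), np.uint8(178)), (np.float64(145.0), np.uint8(176)), (np.float64(146.5), np.uint8(176)), (np.float64(148.0), np.uint8(175)), (np.float64(149.5), np.uint8(180))]
```

```bash
python3 - <<'E'
from h import *
p=imaging.camera_params("wrist")
def run(f,pos,rot,c,z0,z1):
    T=wristT(dict(tool_pos=np.array(pos),tcp_rot=np.array(rot))); g=cv2.cvtColor(cv2.imread(f),cv2.COLOR_BGR2GRAY)
    o=T[:2,3]-np.array(c); d=np.linalg.norm(o); o/=d; print(f,"slope",(T[2,3]-z0)/(d-.0385))
    r=.0385; z=np.arange(z0,z1,.001); out=[]
    for da in (-.6,-.3,0,.3,.6):
        w=np.array([[np.cos(da),-np.sin(da)],[np.sin(da),np.cos(da)]])@o
        P=np.c_[c[0]+w[0]*r+0*z,c[1]+w[1]*r+0*z,z]; q=proj(p,T,P).astype(np.float32)
        out.append(cv2.remap(g,q[:,:1],q[:,1:],1)[:,0])
    for i,zz in enumerate(z): print((zz*1000).round(0),[int(x[i]) for x in out])
run("pics/w3.png",[.4949,.1565,.2383],[.245,1.56,-.248],[.3968,.330],-.006,.03)
run("pics/w15.png",[.42688655,-.19442396,.20136402],[.244,1.552,-.248],[.3828,-.3263],.108,.144)
E
```

```text
pics/w3.png slope 3.2907847602608404
-6.0 [135, 121, 102, 125, 100]
-5.0 [130, 121, 103, 124, 102]
-4.0 [125, 122, 103, 123, 104]
-3.0 [121, 124, 106, 123, 107]
-2.0 [118, 126, 108, 124, 110]
-1.0 [115, 127, 111, 125, 114]
0.0 [110, 122, 113, 125, 116]
1.0 [103, 118, 113, 124, 117]
2.0 [98, 113, 108, 122, 118]
3.0 [93, 108, 102, 119, 117]
4.0 [91, 102, 95, 114, 114]
5.0 [87, 94, 88, 107, 111]
6.0 [83, 87, 80, 96, 102]
7.0 [83, 81, 72, 86, 93]
8.0 [86, 78, 67, 76, 82]
9.0 [88, 75, 72, 69, 76]
10.0 [92, 78, 76, 69, 73]
11.0 [106, 96, 81, 72, 72]
12.0 [122, 115, 91, 77, 74]
13.0 [136, 135, 107, 91, 81]
14.0 [143, 142, 122, 107, 93]
15.0 [146, 145, 133, 124, 101]
16.0 [151, 147, 143, 135, 106]
17.0 [159, 150, 154, 143, 113]
18.0 [161, 155, 164, 151, 123]
19.0 [161, 160, 166, 159, 134]
20.0 [161, 164, 167, 162, 144]
21.0 [162, 164, 168, 164, 147]
22.0 [162, 163, 168, 166, 150]
23.0 [161, 162, 167, 168, 153]
24.0 [161, 161, 167, 169, 156]
25.0 [162, 160, 166, 169, 158]
26.0 [164, 161, 165, 167, 160]
27.0 [165, 161, 164, 166, 163]
28.0 [163, 161, 164, 166, 164]
29.0 [162, 162, 165, 166, 164
[... 399 characters left out ...]
1.0 [68, 66, 70, 73, 72]
122.0 [70, 69, 70, 71, 72]
123.0 [68, 67, 71, 70, 76]
124.0 [65, 76, 72, 78, 86]
125.0 [67, 89, 77, 97, 103]
126.0 [78, 108, 93, 114, 120]
127.0 [87, 118, 110, 131, 132]
128.0 [96, 124, 125, 139, 144]
129.0 [109, 140, 147, 152, 152]
130.0 [125, 162, 171, 168, 165]
131.0 [146, 181, 178, 172, 174]
132.0 [163, 183, 178, 174, 177]
133.0 [176, 181, 176, 172, 178]
134.0 [177, 180, 177, 170, 177]
135.0 [177, 181, 175, 171, 175]
136.0 [178, 180, 175, 171, 174]
137.0 [177, 181, 177, 171, 177]
138.0 [174, 183, 180, 170, 176]
139.0 [176, 183, 174, 170, 176]
140.0 [176, 187, 144, 150, 176]
141.0 [177, 176, 105, 119, 176]
142.0 [177, 148, 82, 95, 178]
143.0 [177, 89, 86, 87, 177]
```

```bash
python3 - <<'E'
from h import *
from scipy.optimize import least_squares
p=imaging.camera_params("wrist")
a=np.linspace(0,2*np.pi,90,endpoint=False)
V=lambda f,pos,rot:(cv2.GaussianBlur(cv2.cvtColor(cv2.imread(f),cv2.COLOR_BGR2GRAY).astype(np.float32),(0,0),.8),wristT(dict(tool_pos=np.array(pos),tcp_rot=np.array(rot))))
def ring(q,h,r):
    Rm=R.from_rotvec([q[3],q[4],0]).as_matrix()
    return np.array(q[:3])+(Rm@np.c_[r*np.cos(a),r*np.sin(a),h+0*a].T).T
def fit(views,x0,n=6):
    # q = x,y,z(bottom),tx,ty,h_ledge,r_dome ; signed edges: bright inside ledge edge, bright inside dome top, dark knob top not used for sign
    q=np.array(list(x0)+[0,0,.0115,.026])
    for it in range(n):
        w=7 if it<2 else 4; data=[]
        for g,T in views:
            for k in range(2):
                f=lambda q,k=k:ring(q,*((q[5],.0385),(.032,q[6]))[k])
                P=f(q);uv=proj(p,T,P); nn=proj(p,T,P+(P-P.mean(0))*.02)-uv; nn/=np.linalg.norm(nn,axis=1)[:,None]
                d=np.arange(-w,w+.01,.25); S=(uv[:,None]+nn[:,None]*d[None,:,None]).astype(np.float32)
                val=cv2.remap(g,S[...,0],S[...,1],1); gr=-np.gradient(val,axis=1)  # bright inside -> positive
                j=gr.argmax(1); ok=(gr.max(1)>6)&(j>0)&(j<len(d)-1)&(S[:,0,0]>5)&(S[:,0,1]<270)
                data.append((T,f,nn,uv+nn*d[j][:,None],ok))
        res=lambda q:np.concatenate([((proj(p,T,f(q))-m)*nn).sum(1)[ok] for T,f,nn,m,ok in data]+[[(q[5]-.0105)*300,q[3]*3,q[4]*3]])
        s=least_squares(res,q,loss="soft_l1"); q=s.x
    print(q.round(4),"n",len(s.fun),"med",np.median(np.abs(s.fun)).round(2))
print("table");fit([V("pics/w11.png",[.39536522,.32687931,.23917309],[.245,1.558,-.247]),V("pics/w3.png",[.4949,.1565,.2383],[.245,1.56,-.248])],[.3965,.330,0])
print("filter");v=[V("pics/w14.png",[.38357225,-.32723319,.28189683],[.243,1.552,-.248]),V("pics/w15.png",[.42688655,-.19442396,.20136402],[.244,1.552,-.248])]
fit(v,[.383,-.3265,.114]);fit(v,[.383,-.3265,.117]);fit(v,[.382,-.328,.115])
E
```

```text
table
[ 0.3997  0.3354 -0.0029  0.3369 -0.3147  0.0169  0.0336] n 148 med 1.01
filter
[ 0.3829 -0.3265  0.1158 -0.007  -0.0301  0.0132  0.024 ] n 105 med 0.4
[ 0.3834 -0.3258  0.1175 -0.0027 -0.0544  0.0127  0.0235] n 97 med 0.32
[ 0.3829 -0.3268  0.1152 -0.0118 -0.0348  0.0133  0.0243] n 101 med 0.3
```

The fit puts the lid on the filter's axis, nearly level, with its bottom at about 0.1155 m (nominal 0.114). I'll probe the knob's top lightly with the closed fingers, which measures the height directly and would seat the lid if it hangs.

```bash
python3 - <<'E'
from h import *
go([.3828,-.3266,.201]); go([.3828,-.3266,.18])
E
```

```text
shift [ 0.0011 -0.1392 -0.0015] turn [0.     0.0057 0.002 ] yaw now 1.257
shift [ 0.0221 -0.1392 -0.0016] turn [0.     0.0057 0.002 ] yaw now 1.257
```

>>> jog_arm([
  [0, -0.02, 0, 0, 0.006, 0.002, 0],
  [0, -0.05, -0.0005, 0, 0.006, 0.002, 0],
  [0, -0.08, -0.001, 0, 0.006, 0.002, 0],
  [0, -0.11, -0.0015, 0, 0.006, 0.002, 0],
  [0, -0.13, -0.0015, 0, 0.006, 0.002, 0],
  [0, -0.139, -0.0015, 0, 0.006, 0.002, 0],
  [0, -0.139, -0.0015, 0, 0.006, 0.002, 0],
  [0, -0.139, -0.0015, 0, 0.006, 0.002, 0],
  [0.01, -0.139, -0.0015, 0, 0.006, 0.002, 0],
  [0.018, -0.139, -0.0015, 0, 0.006, 0.002, 0],
  [0.02, -0.139, -0.0015, 0, 0.006, 0.002, 0],
  [0.02, -0.139, -0.0015, 0, 0.006, 0.002, 0],
], force=20)

```text
time: 35.15
tool_pos: [0.3825, -0.3255, 0.1809]
tcp_rot: [0.247, 1.559, -0.245]
wrist_force: [0.4, -0.4, 0.3]
width: 0.004
```

>>> jog_arm([
  [0.002, 0, 0, 0, 0, 0, 0],
  [0.003, 0, 0, 0, 0, 0, 0],
  [0.004, 0, 0, 0, 0, 0, 0],
  [0.0045, 0, 0, 0, 0, 0, 0],
  [0.0045, 0, 0, 0, 0, 0, 0],
])

```text
time: 35.65
tool_pos: [0.3826, -0.3255, 0.1764]
tcp_rot: [0.247, 1.559, -0.245]
wrist_force: [-0.4, -0.1, 1.5]
width: -0.001
```

>>> jog_arm([
  [0.0005, 0, 0, 0, 0, 0, 0],
  [0.001, 0, 0, 0, 0, 0, 0],
  [0.0015, 0, 0, 0, 0, 0, 0],
  [0.0015, 0, 0, 0, 0, 0, 0],
])

```text
time: 36.05
tool_pos: [0.3831, -0.3261, 0.1762]
tcp_rot: [0.246, 1.557, -0.246]
wrist_force: [-0.4, 0.5, 6.7]
width: 0.003
```

Contact came at TCP z = 0.1763, or 2.3 mm over nominal, and the lid did not move under 6.7 N. I'll calibrate the z reading by touching bare worktop nearby.

>>> jog_arm([
  [-0.02, 0, 0, 0, 0, 0, 0],
  [-0.03, 0.03, 0, 0, 0, 0, 0],
  [-0.03, 0.07, 0, 0, 0, 0, 0],
  [-0.03, 0.11, 0, 0, 0, 0, 0],
  [-0.03, 0.14, 0, 0, 0, 0, 0],
  [0, 0.14, 0, 0, 0, 0, 0],
  [0.04, 0.14, 0, 0, 0, 0, 0],
  [0.08, 0.14, 0, 0, 0, 0, 0],
  [0.12, 0.14, 0, 0, 0, 0, 0],
  [0.15, 0.14, 0, 0, 0, 0, 0],
  [0.168, 0.14, 0, 0, 0, 0, 0],
  [0.17, 0.14, 0, 0, 0, 0, 0],
  [0.171, 0.14, 0, 0, 0, 0, 0],
  [0.171, 0.14, 0, 0, 0, 0, 0],
])

```text
time: 37.45
tool_pos: [0.4272, -0.1934, 0.0063]
tcp_rot: [0.245, 1.555, -0.246]
wrist_force: [0.0, 0.1, -0.4]
width: 0.001
```

>>> jog_arm([
  [0.001, 0, 0, 0, 0, 0, 0],
  [0.002, 0, 0, 0, 0, 0, 0],
  [0.003, 0, 0, 0, 0, 0, 0],
  [0.003, 0, 0, 0, 0, 0, 0],
])

```text
time: 37.85
tool_pos: [0.4274, -0.1935, 0.0036]
tcp_rot: [0.245, 1.555, -0.246]
wrist_force: [-0.4, 0.6, 0.1]
width: -0.002
```

>>> jog_arm([
  [0.0005, 0, 0, 0, 0, 0, 0],
  [0.001, 0, 0, 0, 0, 0, 0],
  [0.0015, 0, 0, 0, 0, 0, 0],
  [0.002, 0, 0, 0, 0, 0, 0],
  [0.002, 0, 0, 0, 0, 0, 0],
])

```text
time: 38.35
tool_pos: [0.4272, -0.1934, 0.0014]
tcp_rot: [0.245, 1.555, -0.246]
wrist_force: [-0.5, 0.6, 1.3]
width: 0.0
```

>>> jog_arm([
  [0.0005, 0, 0, 0, 0, 0, 0],
  [0.001, 0, 0, 0, 0, 0, 0],
  [0.0015, 0, 0, 0, 0, 0, 0],
  [0.002, 0, 0, 0, 0, 0, 0],
  [0.002, 0, 0, 0, 0, 0, 0],
])

```text
time: 38.85
tool_pos: [0.4272, -0.1934, 0.0]
tcp_rot: [0.246, 1.555, -0.246]
wrist_force: [-2.2, 0.7, 6.9]
width: -0.001
```

>>> jog_arm([
  [-0.02, 0, 0, 0, 0, 0, 0],
  [-0.06, 0, 0, 0, 0, 0, 0],
  [-0.1, 0, 0, 0, 0, 0, 20],
  [-0.15, 0, 0, 0, 0, 0, 40],
  [-0.2, -0.03, 0, 0, 0, 0, 40],
  [-0.2, -0.03, 0, 0, 0, 0, 40],
  [-0.2, -0.03, 0, 0, 0, 0, 40],
  [-0.2, -0.03, 0, 0, 0, 0, 40],
])

```text
time: 39.65
tool_pos: [0.4169, -0.2212, 0.1985]
tcp_rot: [0.247, 1.558, -0.246]
wrist_force: [-0.4, 0.2, -0.1]
width: 0.395
```

```bash
cat > f.py <<'E'
from h import *
from scipy.optimize import least_squares
p=imaging.camera_params("wrist")
a=np.linspace(0,2*np.pi,120,endpoint=False)
def V(f,pos,rot): return (cv2.GaussianBlur(cv2.cvtColor(cv2.imread(f),cv2.COLOR_BGR2GRAY).astype(np.float32),(0,0),.8),wristT(dict(tool_pos=np.array(pos),tcp_rot=np.array(rot))))
def fit(views,q0,r,lab,w0=4,sgn=1):
    """one horizontal bright-inside ring of radius r: x,y,z,tx,ty (tilt weakly held)"""
    q=np.array(list(q0)+[0,0])
    def ring(q): return q[:3]+(R.from_rotvec([q[3],q[4],0]).as_matrix()@np.c_[r*np.cos(a),r*np.sin(a),0*a].T).T
    for it in range(8):
        data=[]
        for g,T in views:
            P=ring(q);uv=proj(p,T,P);nn=proj(p,T,q[:3]+(P-q[:3])*1.02)-uv;nn/=np.linalg.norm(nn,axis=1)[:,None]
            d=np.arange(-w0,w0+.01,.25);S=(uv[:,None]+nn[:,None]*d[None,:,None]).astype(np.float32)
            gr=-sgn*np.gradient(cv2.remap(g,S[...,0],S[...,1],1),axis=1);j=gr.argmax(1)
            ok=(gr.max(1)>5)&(j>0)&(j<len(d)-1)&(uv[:,0]>5); data.append((T,nn,uv+nn*d[j][:,None],ok))
        s=least_squares(lambda q:np.concatenate([((proj(p,T,ring(q))-m)*nn).sum(1)[ok] for T,nn,m,ok in data]+[q[3:]*20]),q,loss="soft_l1",f_scale=.5);q=s.x
    print(lab,q.round(4),len(s.fun),np.median(abs(s.fun)).round(2))
E
python3 - <<'E'
from f import *
s,im,p_,T=snap("w16"); w16=V("pics/w16.png",s["tool_pos"],s["tcp_rot"]); print(s["tool_pos"])
w14=V("pics/w14.png",[.38357225,-.32723319,.28189683],[.243,1.552,-.248]);w15=V("pics/w15.png",[.42688655,-.19442396,.20136402],[.244,1.552,-.248])
w3=V("pics/w3.png",[.4949,.1565,.2383],[.245,1.56,-.248]);w11=V("pics/w11.png",[.39536522,.32687931,.23917309],[.245,1.558,-.247])
st=[w14,w15,w16]
fit(st,[.383,-.3265,.014],.065,"saucer rim");fit(st,[.383,-.3265,.0855],.045,"plate rim")
for z in (.125,.128): fit(st,[.383,-.3265,z],.0385,"ledge on filter")
for z in (.011,.014): fit([w11,w3],[.3968,.330,z],.0385,"ledge on table",3)
E
```

```text
[ 0.41685781 -0.2211626   0.19854927]
saucer rim [ 0.3821 -0.3273  0.0133  0.022  -0.0043] 265 0.26
plate rim [ 0.3823 -0.3229  0.0916  0.0696  0.066 ] 122 0.8
ledge on filter [ 0.3821 -0.3286  0.1241 -0.009  -0.022 ] 198 0.63
ledge on filter [ 0.3821 -0.3287  0.1238 -0.0025 -0.0236] 191 0.54
ledge on table [ 0.3958  0.331   0.0093 -0.0286  0.0033] 141 0.44
ledge on table [ 0.3958  0.3311  0.0093 -0.0239  0.008 ] 140 0.48
```

The fits put the lid's bottom at about 0.115 m with a tilt of about 0.02 rad. The same method gives 0.025 rad for the lid lying flat on the worktop, so that is noise level. The lid is seated and the robot is clear, so I'm handing in.

```bash
python3 - <<'E'
from workcell import finish_job, monitor
s=monitor.read_state(); print(s["time"],s["wrist_force"]); print(finish_job())
E
```

```text
39.7 [ 0.03807951  0.39476572 -0.59760541]
the job is handed in; nothing more can be done
None
```

I set up the cup, filter, press and lid in that order, one piece at a time, and handed the job in at 39.7 s with the gripper clear of everything. `finish_job()` gives no verdict, so success rests on my own checks.

**What the last checks showed**
- **Cup, filter and press:** the cup measured within about 2 mm of the saucer's centre. Pictures showed the filter centred on the cup and the press disc flat inside the chamber.
- **Lid:** it is within about 2–3 mm of the filter's axis. Its tilt is about 0.02–0.03 rad, the noise level of the method (limit 0.08).
- **Salt shaker, teaspoon, garlic and mustard jar:** no move came near them. I did not measure their positions again at the end.

**What failed or disagreed**
- **Lid height:** a light touch on the knob's top read 2.2 mm above nominal, although touching the worktop read zero. The image fit put the lid's bottom about 1 mm high. It did not move under about 7 N, so I took it as seated; both readings are inside the 3 mm limit, but the touch reading leaves little to spare.
- **Image fits:** the last fit of the filter's plate rim was poor and I ignored it; an earlier edge profile had put the plate at its nominal height. One fit of the lid lying on the worktop also failed, and I redid it with a simpler model.
- **Last side view:** it could not be viewed because the picture limit was reached, so the lid's final checks are numbers only.

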